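Load the plaster tray and fold its retaining bar shut

TASK

Stand every plaster carton from the table upright in a pocket of the grey tray, one to a pocket, seated flat and square on the pocket floor. Only then fold the jointed retaining bar (each leaf has a knob), one leaf at a time from the outermost inwards: the outer leaf fully back onto the middle one, then that pair fully back onto the inner leaf, and last swing the folded bar fully closed over the tray. Leave the gel bottle, the tape roll and the timer where they are.

Things in the scene. Friction and masses are not known exactly. Their poses are not given: they have to be found in the camera images.
- carton_0_mid (a point): small white and red-brown carton of plasters, a box 36 x 90 x 52 mm standing upright on its 36 x 90 mm underside (52 mm high, about 45 g); the point is its centre, 26 mm above its underside; its own x axis runs across the 36 mm, y along the 90 mm, z up. Some of the four cartons may be absent
- carton_1_mid (a point): small white and red-brown carton of plasters, a box 36 x 90 x 52 mm standing upright on its 36 x 90 mm underside (52 mm high, about 45 g); the point is its centre, 26 mm above its underside; its own x axis runs across the 36 mm, y along the 90 mm, z up. Some of the four cartons may be absent
- carton_2_mid (a point): small white and red-brown carton of plasters, a box 36 x 90 x 52 mm standing upright on its 36 x 90 mm underside (52 mm high, about 45 g); the point is its centre, 26 mm above its underside; its own x axis runs across the 36 mm, y along the 90 mm, z up. Some of the four cartons may be absent
- carton_3_mid (a point): small white and red-brown carton of plasters, a box 36 x 90 x 52 mm standing upright on its 36 x 90 mm underside (52 mm high, about 45 g); the point is its centre, 26 mm above its underside; its own x axis runs across the 36 mm, y along the 90 mm, z up. Some of the four cartons may be absent
- pocket_0 (a point): one of four equal rectangular pockets in the top of the grey tray; the point is the centre of the pocket's floor, 4 mm above the table; the pocket is 18 mm deep, its rim 22 mm above the table; 95 mm along the tray's x (the point's x axis) and 40 mm along y, so a carton stands in it with about 2 mm play on each side
- pocket_1 (a point): one of four equal rectangular pockets in the top of the grey tray; the point is the centre of the pocket's floor, 4 mm above the table; the pocket is 18 mm deep, its rim 22 mm above the table; 95 mm along the tray's x (the point's x axis) and 40 mm along y, so a carton stands in it with about 2 mm play on each side
- pocket_2 (a point): one of four equal rectangular pockets in the top of the grey tray; the point is the centre of the pocket's floor, 4 mm above the table; the pocket is 18 mm deep, its rim 22 mm above the table; 95 mm along the tray's x (the point's x axis) and 40 mm along y, so a carton stands in it with about 2 mm play on each side
- pocket_3 (a point): one of four equal rectangular pockets in the top of the grey tray; the point is the centre of the pocket's floor, 4 mm above the table; the pocket is 18 mm deep, its rim 22 mm above the table; 95 mm along the tray's x (the point's x axis) and 40 mm along y, so a carton stands in it with about 2 mm play on each side
- tray: fixed grey tray, 292 x 136 x 22 mm, origin at the centre of its underside, x axis roughly away from the robot. Four pockets, 98 mm apart along x and 70 mm along y. On its centre line: a steel post (20 mm thick) 129 mm from the centre at the far end, a thin rest post (12 mm thick, 64 mm high) 113 mm from the centre at the near end
- inner_knob (a point): the upright black round knob, turning freely on its leaf, 16 mm thick with its top 140 mm above the table; the point is on the knob's axis at 125 mm above the table, a good height to grip; it stands on a tab at the side of the inner leaf, 122 mm from the post's axis. The metal leaves fold like a rule: inner leaf 64 to 72 mm above the table (44 mm wide, 22 mm towards its ends), middle 74 to 82, outer 84 to 92 (22 mm wide)
- middle_knob (a point): the upright black round knob, turning freely on its leaf, 16 mm thick with its top 140 mm above the table; the point is on the knob's axis at 125 mm above the table, a good height to grip; it stands near the free end of the middle leaf, 125 mm from that leaf's pivot
- outer_knob (a point): the upright black round knob, turning freely on its leaf, 16 mm thick with its top 140 mm above the table; the point is on the knob's axis at 125 mm above the table, a good height to grip; it stands near the free end of the outer (topmost) leaf, 75 mm from that leaf's pivot
- inner_pivot (a point): vertical pivot axis of the inner leaf on the tray's steel post, point at 125 mm above the table (nothing there to touch)
- middle_pivot (a point): vertical pivot axis of the middle leaf on the inner leaf, 180 mm from the post, point at 125 mm above the table
- outer_pivot (a point): vertical pivot axis of the outer leaf on the middle leaf, 85 mm from the middle pivot, point at 125 mm above the table
- inner_leaf (a joint): angle of the inner leaf, rad: 0 = closed at its stop, lying over the middle of the tray between the two rows of pockets with its end over the rest post; grows to 2.0 as it swings open, counter-clockwise seen from above (so it closes clockwise). Friction holds it where it is left; about 0.4 N m
- middle_leaf (a joint): angle of the middle leaf to the inner leaf, rad: 0 = folded back at its stop, straight above the inner leaf; 3.14 would be stretched out straight; grows as it unfolds counter-clockwise seen from above (so it folds shut clockwise). Friction holds it where it is left; about 0.2 N m
- outer_leaf (a joint): angle of the outer leaf to the middle leaf, rad: 0 = folded back at its stop, straight above the middle leaf; 3.14 would be stretched out straight; grows as it unfolds clockwise seen from above (so it folds shut counter-clockwise). Friction holds it where it is left; about 0.03 N m
- gel: blue pump bottle of hand gel, 64 x 73 x 196 mm, loose; origin at the centre of its underside; a bystander
- tape: roll of paper tape lying flat, 58 mm across, 26 mm high, loose; origin at the centre of its underside; a bystander
- clock: white wedge-shaped timer, 38 x 72 x 52 mm, loose; origin at the centre of its underside; a bystander
Not all that is in view belongs to the job. What is shaped like the part that bears carton_2_mid but yellow is not meant.

How it is judged:
By the outcome, as a careful person would: the job done as asked, in the order asked, and still so for the second after the job is handed in, with the robot touching nothing.
Of carton_0, carton_1, carton_2, carton_3 only 3 to 4 are there at a start; the rules pass over those that are not, and their reading is None.
At some moment in a run one of carton_0, carton_1, carton_2, carton_3 may be knocked a few centimetres aside while the robot is not near it.
Once in a run the grip may slacken for a moment while it holds something.
It also fails if it takes over 200 s, if anything falls off the work surface, if the arm or the gripper's body presses on something with over 40 N, if the wrist force passes 120 N, or if a joint passes its speed limit or range.

ROBOT

A 6-joint arm with a two-finger parallel gripper is mounted at the origin on the work surface; the furniture and walls round the work are solid. World frame = base frame: x ahead of the robot, y to its left, z up, the work surface at z = 0. Lengths are in mm, angles in rad, forces in N, time in s.
With the tool pointing down it reaches from about 275 to 825 mm from the base axis. Payload 4.9 kg.
Tool frame: the origin (TCP) lies at the very end of the fingers, on their centre line; the grasp point (between the pads) lies behind it (grip_point_offset is the z of the grasp point in the tool frame, in mm); z points along the fingers, y is the line along which they close (so a half turn about z gives the same grasp; the last joint's range is limited). The gripper opens to 85 mm and grips with 20 to 120 N. Pads are 22 mm wide; open, the fingers measure 114 mm over their backs; the gripper's body (76 mm by 85 mm) begins 54 mm behind the grasp point. The pads swing forward as they close: fully open they stand 13 mm farther back than shut.
Start: joints at [-1.345, 0.326, -0.193, 1.052, 0, 1.437], TCP at [193.661, -514.795, 231.281] pointing down, gripper open.
Joint ranges: [-2.65, 2.65], [-0.97, 1.79], [-1.3, 1.35], [-1.93, 2.1], [-1.47, 1.37], [-3.14, 3.14]. Speed limits (rad/s): [2.57, 2.57, 3.14, 3.14, 3.14, 3.14].

INTERFACE

Orientations are given as a rotation vector (axis times angle).
In Python, from rig import read_state, camera, calibration, finish_job, grip_point_offset gives the robot as it stands. The module is installed in compiled form; this text tells all that it offers.
- The arm moves only by the tool drive_tool, never from a script. Its argument "steps" is a list of rows, each an object with "travel": the shift along the tool's x, y, z in mm, a list of three; "twist": the turn, a rotation vector about the tool's x, y, z in rad, a list of three; "fingers": the opening in per cent of the stroke, from 0 (shut) to 100 (fully open). A call has 1 to 12 rows; each row is the pose to reach, as a shift and turn from the pose commanded when the call began, along the tool's axes at that moment; what a row does not reach only later rows make up. A row lasts 1/8 s, in which the tool goes at most 62.5 mm and 10.7 degrees, less where a joint would pass 70% of its speed; a pose out of reach is approached as far as the arm can. A call with a gripper value outside its range is refused whole. The fingers move at their own pace and stop on an object; "grip_force" is the grip in N (left out, the last holds). Time passes only in rows, so rows that repeat a pose let the fingers close. It gives the time, the measured TCP pose, the force, the opening and the grip force at its end, in the units of the state.
- read_state(): the state, without advancing time (a new reading comes with each control period).
- camera(name): name is "scene" or "side" or "wrist"; returns the picture (480x640x3 uint8, red, green, blue); there is no depth.
- calibration(name): a dict with "intrinsics" (3x3 intrinsics, pixels), "dist_coeffs" ([k1, k2, p1, p2, k3] as OpenCV has them; the pictures are not rectified), "rvec" (rotation vector, rad) and "tvec" (3), from world to camera coordinates, as OpenCV has them. Camera axes: x right, y down, z forward; pixel columns grow to the right and rows downward; lengths in mm; the calibration is good to about 2 mm. A picture is of the moment at which its call begins: read the wrist's pose just before it. calibration takes no time and is no camera call; for the wrist camera it gives the pose at the moment of the call.
- finish_job(): hands the job in; it is judged then, once.
The state is a dict: "time_s": time; "joints": joint angles; "dq": joint speeds; "joint_torque": joint torques, N m; "ee_pos": TCP position; "ee_rot": TCP orientation; "contact_force": force on the tool from outside, world axes, zero at the start; "wrist_torque": the same for the moment, N m; "gripper_width": finger opening in mm; "finger_force": force on a finger pad.
Only numpy, scipy, OpenCV 4.12 (cv2) and the standard library are available. Lean on these libraries where they do the work, as an engineer would, in place of code of your own. Each camera call takes 0.05 s, during which the arm holds its last target. There are 200 camera calls.

## Working session

There is one attempt and no reset: what is moved stays moved. The work goes in short steps, Python scripts to look and compute and a tool call to move; the robot and the scene stay as the last step left them, time stands still between calls to the robot, and variables do not carry over. Pictures are saved under pics/ and viewed, at most 14 in all, crops included, and the job is handed in when it is done.

Besides the shell and the picture viewer there is one more tool, called as name(argument=value, ...), one argument or row to a line, values as JSON. drive_tool: Moves the arm, as the interface text tells. Its arguments: {"type":"object","properties":{"steps":{"type":"array","items":{"type":"object","properties":{"travel":{"type":"array","items":{"type":"number"}},"twist":{"type":"array","items":{"type":"number"}},"fingers":{"type":"number"}}}},"grip_force":{"type":"number"}},"required":["steps"]}

```bash
mkdir -p pics
python3 - <<'E'
from rig import *
import cv2
import numpy as np
print(read_state(), grip_point_offset() if callable(grip_point_offset) else grip_point_offset)
for n in ("scene","side","wrist"):
    im=camera(n); cv2.imwrite(f"pics/{n}0.png",im[:,:,::-1]); c=calibration(n)
    R=cv2.Rodrigues(np.array(c["rvec"],float))[0]
    print(n,np.round(c["intrinsics"],1).tolist(),c["dist_coeffs"],(-R.T@np.array(c["tvec"],float).ravel()).round(1))
E
```

```text
{'time_s': 0.0, 'joints': array([-1.34522672e+00,  3.26929093e-01, -1.93581478e-01,  1.05198803e+00,
        1.16254726e-05,  1.43661492e+00]), 'dq': array([-5.50227956e-05,  2.01386556e-03,  1.22343566e-03,  1.59078103e-03,
       -2.83842018e-04, -1.07536162e-03]), 'joint_torque': array([-1.51507931e-03, -4.43398869e+01,  2.62443066e+01,  1.53671595e-02,
       -3.04921850e-04,  1.07568601e-05]), 'ee_pos': array([ 193.51679357, -514.21831462,  230.51079264]), 'ee_rot': array([-3.08923253e+00, -5.61748858e-01,  1.03841625e-04]), 'contact_force': array([-0.20005618, -0.42405923,  0.66269319]), 'wrist_torque': array([0.00098792, 0.00666473, 0.03364586]), 'finger_force': 0.0, 'gripper_width': 85.83586526231743} -18.700000000000003
scene [[492.4, 0.0, 324.0], [0.0, 492.4, 242.3], [0.0, 0.0, 1.0]] [0.04546007 0.         0.         0.         0.        ] [-269.6  675.9 1086.6]
side [[456.9, 0.0, 327.3], [0.0, 456.9, 240.2], [0.0, 0.0, 1.0]] [-0.00330198  0.          0.          0.          0.        ] [1288.3   68.6 1071.4]
wrist [[342.0, 0.0, 324.8], [0.0, 342.0, 241.2], [0.0, 0.0, 1.0]] [-0.05964244  0.          0.          0.          0.        ] [ 258.3 -490.   373.2]
```

View pics/scene0.png

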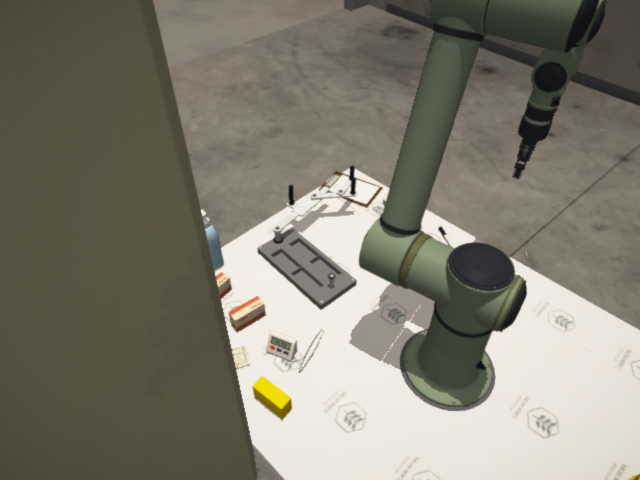

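View pics/side0.png

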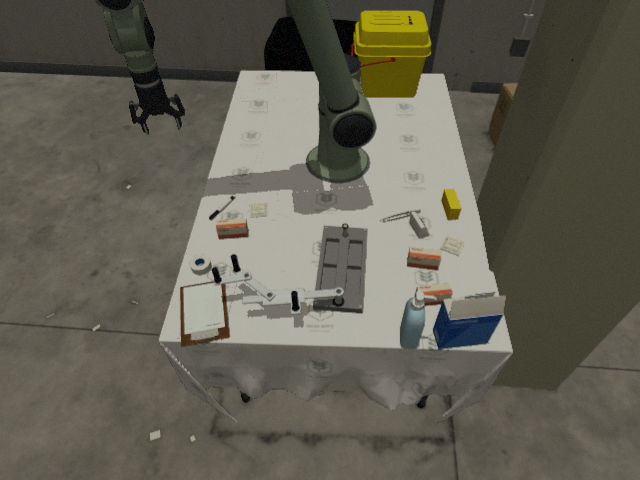

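The side view (camera beyond the table) shows three white and red-brown cartons at about (232,228), (424,258) and (434,293). A yellow lookalike is at (452,205). The tray is at (341,268), its post at (339,300) and its rest post at (345,230). Knobs are at (295,300), (217,274) and (236,263). I'll enlarge the side view to confirm these and get pixels.

```bash
cat > h.py <<'E'
import cv2, numpy as np
from rig import *
def cal(n):
    c=calibration(n); return [np.array(c[k],float) for k in("intrinsics","dist_coeffs","rvec","tvec")]
def ray(c,px):
    K,d,r,t=c; R=cv2.Rodrigues(r)[0]
    p=cv2.undistortPoints(np.array(px,float).reshape(-1,1,2),K,d).reshape(-1,2)
    return -R.T@t.ravel(), np.c_[p,np.ones(len(p))]@R
def plane(c,px,z):
    o,v=ray(c,px); return o+v*((z-o[2])/v[:,2])[:,None]
def proj(c,P):
    K,d,r,t=c; return cv2.projectPoints(np.array(P,float).reshape(-1,1,3),r,t,K,d)[0].reshape(-1,2)
E
python3 - <<'E'
from h import *
im=cv2.imread("pics/side0.png")
a=cv2.resize(im[185:325,170:310],None,fx=4,fy=4,interpolation=2)[:, :]
b=cv2.resize(im[185:325,310:360],None,fx=4,fy=4,interpolation=2)
cv2.imwrite("pics/s1.png",np.hstack([a,b])); 
cv2.imwrite("pics/s2.png",cv2.resize(im[185:335,390:510],None,fx=4,fy=4,interpolation=2))
c=cal("side")
for n,p,z in [("c",(232,222),52),("c",(424,250),52),("c",(434,289),52),("rest",(345,226),64),("tr1",(326,227),22),("tr2",(368,229),22),("tr3",(314,305),22),("tr4",(364,310),22),("k",(295,293),140),("k",(216,268),140),("k",(235,257),140),("post",(339,292),75),("gel",(411,347),0),("bluebox",(465,345),0)]:
    print(n,plane(c,[p],z).round(0))
E
```

```text
c [[ 375. -299.   52.]]
c [[438. 276.  52.]]
c [[572. 296.  52.]]
rest [[374.  44.  64.]]
tr1 [[345. -15.  22.]]
tr2 [[343. 115.  22.]]
tr3 [[629. -23.  22.]]
tr4 [[634. 111.  22.]]
k [[673. -63. 140.]]
k [[ 614. -273.  140.]]
k [[ 575. -232.  140.]]
post [[617.  42.  75.]]
gel [[721. 236.   0.]]
bluebox [[704. 375.   0.]]
```

View pics/s1.png

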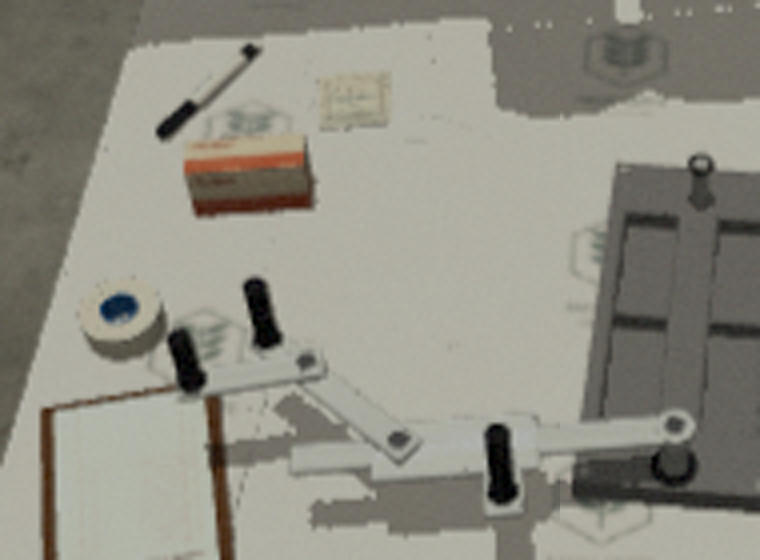

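View pics/s2.png

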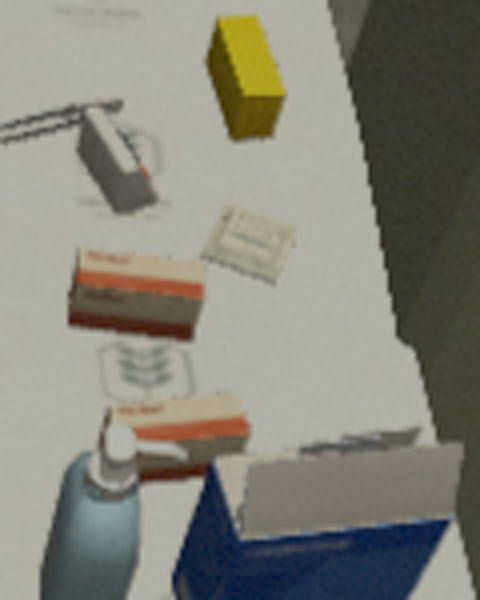

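Three cartons are confirmed by colour: white top, orange band, grey side. They lie roughly at (375,-299), (438,276) and (572,296). The yellow box at (452,205) has the same shape but is the one not meant. The tray centre is near (488,47). The area behind the blue box still has to be checked for a fourth carton. Next I work out the wrist camera geometry and the first move.

```bash
cat >> h.py <<'E'
def go(x,y,z,psi):
    "travel/twist to put TCP at x,y,z, tool down, tool y axis at world angle psi (deg, mod 180)"
    s=read_state(); R=cv2.Rodrigues(np.array(s["ee_rot"],float))[0]
    best=None
    for k in(-2,-1,0,1,2):
        p=np.deg2rad(psi+180*k); yv=np.array([np.cos(p),np.sin(p),0]); zv=np.array([0,0,-1.]); T=np.c_[np.cross(yv,zv),yv,zv]
        w=cv2.Rodrigues(R.T@T)[0].ravel(); j6=s["joints"][5]+w[2]-np.arctan2(y,x)*0
        if best is None or np.linalg.norm(w)<np.linalg.norm(best): best=w
    print("go",(x,y,z,psi),"travel",(R.T@(np.array([x,y,z])-s["ee_pos"])).round(1).tolist(),"twist",best.round(3).tolist(),"j6",s["joints"][5].round(2),"t",round(s["time_s"],2))
def cur():
    s=read_state(); R=cv2.Rodrigues(np.array(s["ee_rot"],float))[0]
    print("pos",s["ee_pos"].round(1),"psi",np.rad2deg(np.arctan2(R[1,1],R[0,1])).round(1),"zax",R[:,2].round(3),"w",round(s["gripper_width"],1),"F",s["contact_force"].round(1),"ff",round(s["finger_force"],1),"j",s["joints"].round(2),"t",round(s["time_s"],2))
E
python3 - <<'E'
from h import *
s=read_state(); R=cv2.Rodrigues(s["ee_rot"])[0]; c=cal("wrist"); Rc=cv2.Rodrigues(c[2])[0]
o=-Rc.T@c[3].ravel()
print("cam in tool",(R.T@(o-s["ee_pos"])).round(1),"\n",(R.T@Rc.T).round(3))
cur(); go(375,-299,231,90); go(360,-250,250,90);go(330,-290,250,90)
E
```

```text
cam in tool [  69.2   -0.2 -142.5] 
 [[ 0.    -0.962 -0.275]
 [ 1.    -0.     0.001]
 [-0.001 -0.275  0.962]]
pos [ 193.6 -514.4  230.7] psi -69.4 zax [-0.     0.001 -1.   ] w 85.2 F [ 0.1 -0.  -0.4] ff 0.0 j [-1.35  0.33 -0.19  1.05 -0.    1.44] t 0.15
go (375, -299, 231, 90) travel [245.7, -137.7, -0.1] twist [-0.001, 0.0, 0.36] j6 1.44 t 0.15
go (360, -250, 250, 90) travel [248.9, -188.9, -19.0] twist [-0.001, 0.0, 0.36] j6 1.44 t 0.15
go (330, -290, 250, 90) travel [206.7, -162.0, -19.1] twist [-0.001, 0.0, 0.36] j6 1.44 t 0.15
```

```bash
python3 -c "
from h import *
go(365,-299,250,0)"
```

```text
go (365, -299, 250, 0) travel [236.3, -141.2, -19.1] twist [-0.001, -0.001, -1.211] j6 1.44 t 0.15
```

drive_tool(
  steps=[
    {"travel": [236, -141, -19], "twist": [0, 0, -1.21], "fingers": 100},
    {"travel": [236, -141, -19], "twist": [0, 0, -1.21], "fingers": 100},
    {"travel": [236, -141, -19], "twist": [0, 0, -1.21], "fingers": 100},
    {"travel": [236, -141, -19], "twist": [0, 0, -1.21], "fingers": 100},
    {"travel": [236, -141, -19], "twist": [0, 0, -1.21], "fingers": 100},
    {"travel": [236, -141, -19], "twist": [0, 0, -1.21], "fingers": 100},
    {"travel": [236, -141, -19], "twist": [0, 0, -1.21], "fingers": 100},
    {"travel": [236, -141, -19], "twist": [0, 0, -1.21], "fingers": 100},
    {"travel": [236, -141, -19], "twist": [0, 0, -1.21], "fingers": 100},
    {"travel": [236, -141, -19], "twist": [0, 0, -1.21], "fingers": 100},
  ],
)

```text
time_s: 1.4
ee_pos: [364.8, -299.8, 250.2]
ee_rot: [-2.223, -2.219, -0.0]
contact_force: [-0.0, 0.1, -0.7]
gripper_width: 85.3
finger_force: 0.0
```

Run:
```python
from h import *
cur(); im=camera("wrist"); cv2.imwrite("pics/wA.png",im[:,:,::-1])
```

```text
pos [ 364.8 -299.8  250.2] psi -0.1 zax [-0.  0. -1.] w 85.3 F [-0.   0.1 -0.7] ff 0.0 j [-0.84  0.17 -0.35  1.05  0.    0.73] t 1.4
```

View pics/wA.png

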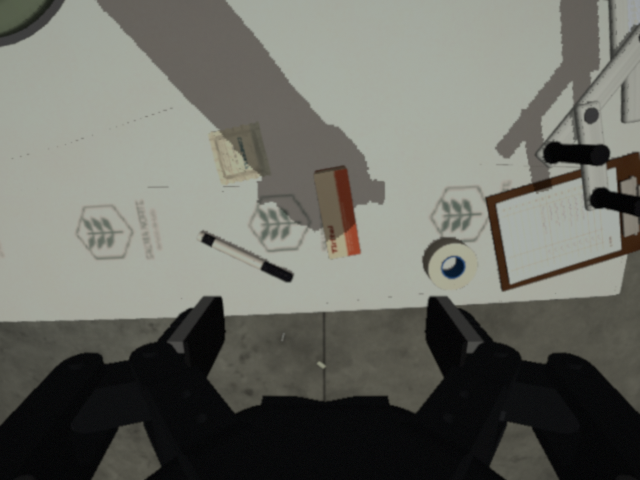

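The wrist picture shows carton A with its white and orange top around (338,212), long axis close to vertical in the image. The fingers appear below at (200,330) and (455,330). The tape roll is at (452,265). I'll measure the orange band plus the top outline.

```bash
cat >> h.py <<'E'
def carton(c,im,roi,z=52):
    "orange top band of the carton inside roi (x0,y0,x1,y1): min-area rect -> world on plane z"
    x0,y0,x1,y1=roi; hsv=cv2.cvtColor(im[y0:y1,x0:x1],cv2.COLOR_RGB2HSV)
    m=(((hsv[...,0]<14)|(hsv[...,0]>174))&(hsv[...,1]>110)&(hsv[...,2]>60)).astype(np.uint8)
    m=cv2.morphologyEx(m,cv2.MORPH_OPEN,np.ones((3,3),np.uint8))
    cs=cv2.findContours(m,cv2.RETR_EXTERNAL,cv2.CHAIN_APPROX_NONE)[0]
    k=max(cs,key=cv2.contourArea); b=cv2.boxPoints(cv2.minAreaRect(k))+[x0,y0]
    W=plane(c,b,z)[:,:2]; e=[W[1]-W[0],W[2]-W[1]]; e.sort(key=np.linalg.norm)
    print("px",b.round(0).tolist(),"band centre",W.mean(0).round(1),"sizes",[round(np.linalg.norm(v),1) for v in e],"long-axis deg",round(np.rad2deg(np.arctan2(e[1][1],e[1][0]))%180,1))
    return W
E
python3 - <<'E'
from h import *
im=cv2.imread("pics/wA.png")[:,:,::-1].copy(); c=cal("wrist")
carton(c,im,(300,150,380,270))
W=plane(c,[(315,169),(346,166),(361,254),(330,259)],52)[:,:2]
print(W.round(0),W.mean(0),np.linalg.norm(np.diff(W,axis=0),axis=1))
E
```

```text
px [[333.0, 170.0], [346.0, 168.0], [360.0, 253.0], [347.0, 255.0]] band centre [ 386.9 -298.1] sizes [np.float64(13.0), np.float64(89.1)] long-axis deg 100.5
[[ 355. -254.]
 [ 385. -251.]
 [ 402. -342.]
 [ 370. -347.]] [ 378.08007501 -298.77319873] [30.47729553 92.09553434 32.95430356]
```

drive_tool(
  steps=[
    {"travel": [0, 11, 60], "twist": [0, 0, -0.185], "fingers": 70},
    {"travel": [0, 11, 120], "twist": [0, 0, -0.185], "fingers": 70},
    {"travel": [0, 11, 160], "twist": [0, 0, -0.185], "fingers": 70},
    {"travel": [0, 11, 200], "twist": [0, 0, -0.185], "fingers": 70},
    {"travel": [0, 11, 228], "twist": [0, 0, -0.185], "fingers": 70},
    {"travel": [0, 11, 228], "twist": [0, 0, -0.185], "fingers": 70},
    {"travel": [0, 11, 228], "twist": [0, 0, -0.185], "fingers": 30},
    {"travel": [0, 11, 228], "twist": [0, 0, -0.185], "fingers": 20},
    {"travel": [0, 11, 228], "twist": [0, 0, -0.185], "fingers": 20},
    {"travel": [0, 11, 228], "twist": [0, 0, -0.185], "fingers": 20},
    {"travel": [0, 11, 228], "twist": [0, 0, -0.185], "fingers": 20},
  ],
  grip_force=40,
)

```text
time_s: 2.82
ee_pos: [376.8, -300.7, 23.6]
ee_rot: [2.006, 2.414, -0.001]
contact_force: [0.8, -0.0, 7.4]
gripper_width: 35.3
finger_force: 41.3
```

Run:
```python
from h import *
cur(); im=camera("wrist"); cv2.imwrite("pics/wA2.png",im[:,:,::-1])
```

```text
pos [ 376.8 -300.7   23.6] psi 10.5 zax [ 0.002 -0.002 -1.   ] w 35.3 F [ 0.8 -0.   7.4] ff 41.3 j [-0.83  0.46 -0.63  0.49 -0.    0.56] t 2.83
```

View pics/wA2.png

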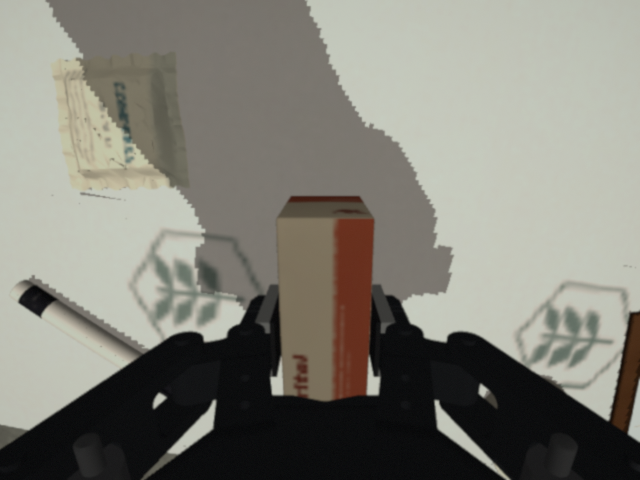

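The carton is held squarely between the pads. Its far top edge runs from (277,218) to (374,217). From that I get the lengthwise offset, and I locate the tray in the side view.

Run:
```python
from h import *
s=read_state(); R=cv2.Rodrigues(s["ee_rot"])[0]; c=cal("wrist")
P=plane(c,[(277,218),(374,217)],52); print("edge in tool",((P-s["ee_pos"])@R).round(1))
# tray top outline in the side view
im=cv2.imread("pics/side0.png"); cv2.imwrite("pics/tray.png",cv2.resize(im[218:318,305:375],None,fx=6,fy=6,interpolation=2))
```

```text
edge in tool [[ 45.2 -16.7 -28.5]
 [ 45.5  16.4 -28.4]]
```

View pics/tray.png

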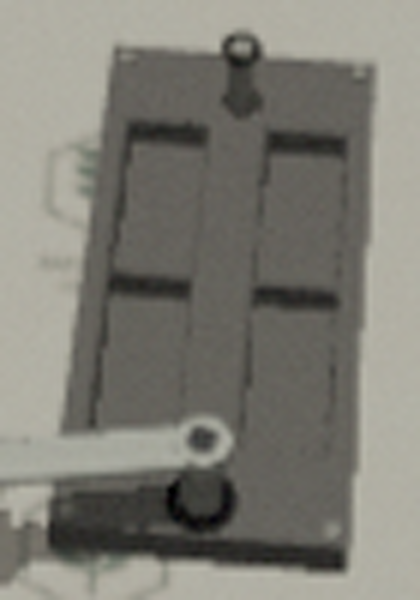

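The tray crop (6x, offset (305,218)) shows the four pockets clearly. Near-rim corners in the crop are about (130,123), (208,125), (268,132), (348,136), (112,273), (190,278), (255,286) and (340,292). I'll fit a rigid pose to these.

```bash
cat >> h.py <<'E'
def rigid(A,B):
    "B = Rot A + t"
    A=np.array(A,float);B=np.array(B,float);a=A-A.mean(0);b=B-B.mean(0)
    th=np.arctan2((a[:,0]*b[:,1]-a[:,1]*b[:,0]).sum(),(a*b).sum()); Q=np.array([[np.cos(th),-np.sin(th)],[np.sin(th),np.cos(th)]])
    t=B.mean(0)-Q@A.mean(0); return th,t,(A@Q.T+t-B)
E
python3 - <<'E'
from h import *
c=cal("side")
px=np.array([(130,123),(208,125),(268,132),(348,136),(112,273),(190,278),(255,286),(340,292),(115,47),(375,65)])/6+[305-.5,218-.5]
W=plane(c,px,22)[:,:2]
M=[(-96.5,-55),(-96.5,-15),(-96.5,15),(-96.5,55),(1.5,-55),(1.5,-15),(1.5,15),(1.5,55),(-146,-68),(-146,68)]
th,t,r=rigid(M,W); print("tray deg",np.rad2deg(th),t.round(1)); print(r.round(1).tolist())
go(376.8,-300.7,230,10.5)
E
```

```text
tray deg -0.6732162991507544 [485.2  43. ]
[[-1.4, -0.3], [1.0, 0.4], [-0.9, -0.0], [0.2, -0.3], [0.8, -0.8], [1.3, 1.5], [-0.6, 0.0], [-0.4, -0.8], [-0.0, -0.6], [-0.0, 1.0]]
go (376.8, -300.7, 230, 10.5) travel [-0.5, 0.3, -206.4] twist [0.001, 0.003, 0.001] j6 0.56 t 2.88
```

drive_tool(
  steps=[
    {"travel": [0, 0, -60], "twist": [0, 0, 0], "fingers": 20},
    {"travel": [0, 0, -120], "twist": [0, 0, 0], "fingers": 20},
    {"travel": [0, 0, -180], "twist": [0, 0, -0.1], "fingers": 20},
    {"travel": [60, 40, -226], "twist": [0, 0, -0.28], "fingers": 20},
    {"travel": [110, 75, -226], "twist": [0, 0, -0.46], "fingers": 20},
    {"travel": [160, 110, -226], "twist": [0, 0, -0.64], "fingers": 20},
    {"travel": [210, 145, -226], "twist": [0, 0, -0.82], "fingers": 20},
    {"travel": [260, 180, -226], "twist": [0, 0, -1.0], "fingers": 20},
    {"travel": [310, 213, -226], "twist": [0, 0, -1.18], "fingers": 20},
    {"travel": [310, 213, -226], "twist": [0, 0, -1.376], "fingers": 20},
    {"travel": [310, 213, -226], "twist": [0, 0, -1.376], "fingers": 20},
    {"travel": [310, 213, -226], "twist": [0, 0, -1.376], "fingers": 20},
  ],
)

```text
time_s: 4.38
ee_pos: [528.2, 43.3, 248.4]
ee_rot: [-0.022, -3.141, 0.001]
contact_force: [-0.1, -0.8, -0.5]
gripper_width: 35.1
finger_force: 40.5
```

Run:
```python
from h import *
cur(); im=camera("wrist"); cv2.imwrite("pics/wT.png",im[:,:,::-1])
```

```text
pos [528.2  43.3 248.4] psi 89.2 zax [-0. -0. -1.] w 35.1 F [-0.1 -0.8 -0.5] ff 40.5 j [-0.06  0.28 -0.22  1.08 -0.   -0.04] t 4.38
```

View pics/wT.png

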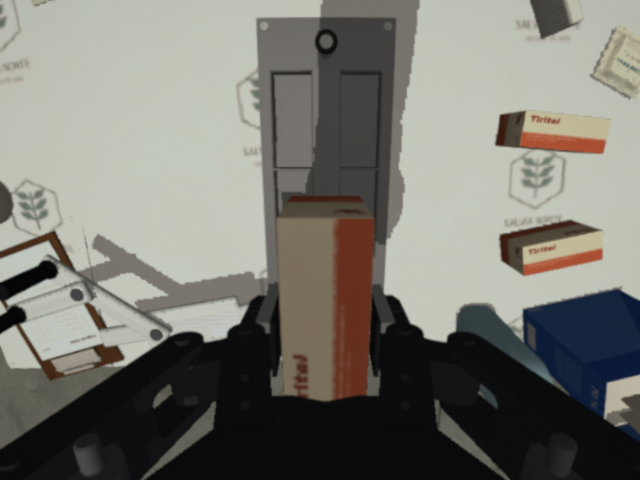

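The wrist picture over the tray shows the tray's near corners at (258,18) and (395,18). The near pocket rims run (272,72)-(313,72) and (340,72)-(381,72). The two left-side cartons are at (553,131) and (552,248). I'll refine the tray pose from this.

Run:
```python
from h import *
c=cal("wrist")
px=[(272,72),(313,72),(340,72),(381,72),(258,18),(395,18)]
W=plane(c,px,22)[:,:2]
M=[(-96.5,-55),(-96.5,-15),(-96.5,15),(-96.5,55),(-146,-68),(-146,68)]
th,t,r=rigid(M,W); print("tray deg",np.rad2deg(th),t.round(1)); print(r.round(1).tolist())
im=cv2.imread("pics/wT.png")[:,:,::-1].copy()
carton(c,im,(495,100,615,160)); carton(c,im,(500,215,610,285))
g=im[100:101,250:405].mean(2)[0]; print(np.round(g).astype(int).tolist())
g=im[55:90,292].mean(1); print(np.round(g).astype(int).tolist())
go(435.9,8.7,90,89.3)
```

```text
tray deg -0.7888575997767683 [484.5  44.8]
[[0.0, -0.6], [-0.2, -1.6], [-0.2, 1.5], [0.1, 0.6], [0.1, -1.5], [0.1, 1.6]]
px [[519.0, 146.0], [521.0, 132.0], [605.0, 139.0], [603.0, 154.0]] band centre [457.1 277.9] sizes [np.float64(13.9), np.float64(88.7)] long-axis deg 86.1
px [[521.0, 265.0], [601.0, 248.0], [603.0, 258.0], [523.0, 275.0]] band centre [581.4 299. ] sizes [np.float64(13.0), np.float64(89.5)] long-axis deg 101.3
[193, 193, 192, 190, 189, 185, 180, 176, 165, 134, 114, 111, 111, 111, 112, 111, 111, 111, 112, 109, 97, 79, 53, 41, 54, 79, 105, 113, 113, 114, 113, 113, 113, 114, 114, 113, 113, 114, 113, 114, 113, 114, 114, 114, 114, 114, 114, 115, 114, 115, 115, 114, 114, 114, 114, 114, 114, 115, 115, 114, 110, 100, 97, 107, 113, 114, 114, 109, 90, 71, 66, 65, 66, 65, 66, 65, 66, 65, 65, 66, 66, 66, 65, 65, 66, 66, 65, 65, 64, 59, 58, 64, 66, 66, 66, 66, 66, 66, 67, 66, 66, 66, 66, 66, 66, 66, 66, 66, 67, 67, 67, 65, 65, 66, 65, 66, 66, 65, 65, 65, 65, 66, 65, 66, 65, 66, 64, 56, 41, 37, 45, 53, 61, 65, 65, 65, 64, 64, 65, 64, 64, 67, 78, 99, 113, 115, 116, 115, 116, 116, 116, 115, 116, 116, 133]
[108, 109, 108, 109, 108, 109, 109, 109, 109, 109, 110, 109, 109, 108, 103, 91, 71, 49, 41, 62, 96, 111, 113, 113, 113, 114, 113, 114, 113, 113, 113, 113, 114, 114, 114]
go (435.9, 8.7, 90, 89.3) travel [91.8, -35.7, 158.4] twist [-0.0, -0.0, -0.002] j6 -0.04 t 4.42
```

drive_tool(
  steps=[
    {"travel": [55, -20, 40], "twist": [0, 0, 0], "fingers": 20},
    {"travel": [92, -35, 90], "twist": [0, 0, 0], "fingers": 20},
    {"travel": [92.5, -34.5, 140], "twist": [0, 0, 0], "fingers": 20},
    {"travel": [92.5, -34.5, 180], "twist": [0, 0, 0], "fingers": 20},
    {"travel": [92.5, -34.5, 194], "twist": [0, 0, 0], "fingers": 20},
    {"travel": [92.5, -34.5, 194], "twist": [0, 0, 0], "fingers": 20},
    {"travel": [92.5, -34.5, 194], "twist": [0, 0, 0], "fingers": 20},
  ],
)

```text
time_s: 5.3
ee_pos: [436.4, 9.9, 55.1]
ee_rot: [0.02, 3.14, -0.0]
contact_force: [-0.3, -0.3, -1.0]
gripper_width: 35.0
finger_force: 40.4
```

Run:
```python
from h import *
cur(); a=camera("wrist"); b=camera("side")
a=a[60:300,200:450]; b=cv2.resize(b[205:325,300:385],(340,480),interpolation=2)
cv2.imwrite("pics/p1.png",np.hstack([cv2.resize(a,(460,480))[:,:440],b])[:,:,::-1])
```

```text
pos [436.4   9.9  55.1] psi 89.3 zax [ 0.001 -0.    -1.   ] w 35.0 F [-0.3 -0.3 -1. ] ff 40.4 j [-0.15  0.34 -0.71  0.52 -0.   -0.13] t 5.3
```

View pics/p1.png

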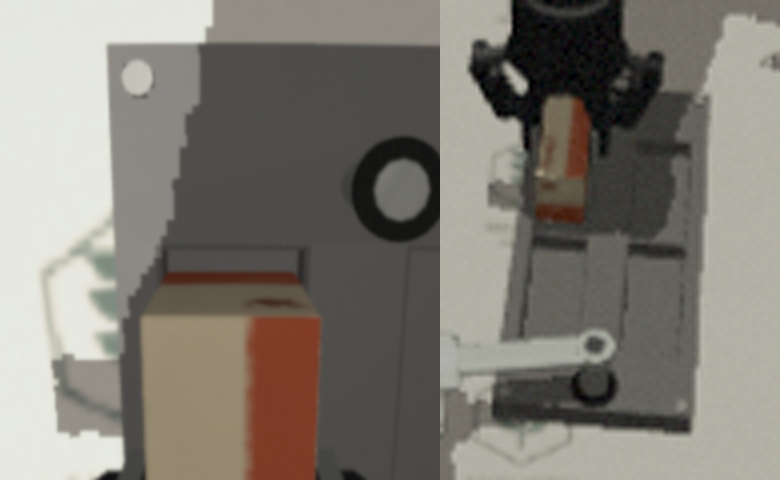

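The close crop shows the pocket's near rim from (166,248) to (305,248) and the carton's bottom end edge from (162,272) to (297,272). The carton looks about 1.5 mm too far to -y. I'll compute it.

Run:
```python
from h import *
s=read_state(); R=cv2.Rodrigues(s["ee_rot"])[0]; c=cal("wrist")
f=lambda L:[(x/1.84+200-.2,y/2+60-.2) for x,y in L]
rim=plane(c,f([(166,248),(305,248)]),22)
top=plane(c,f([(143,317),(320,317)]),s["ee_pos"][2]+28.4); bot=plane(c,f([(162,272),(297,272)]),s["ee_pos"][2]-23.6)
for n,P in(("rim",rim),("top",top),("bot",bot)): print(n,P.round(1).tolist(),P.mean(0).round(1))
```

```text
rim [[386.2, -7.3, 22.0], [386.7, 31.3, 22.0]] [386.5  12.   22. ]
top [[390.9, -5.6, 83.7], [391.3, 27.2, 83.7]] [391.1  10.8  83.7]
bot [[391.0, -7.6, 31.7], [391.4, 28.1, 31.7]] [391.2  10.3  31.7]
```

drive_tool(
  steps=[
    {"travel": [2, 1.5, 0], "twist": [0, 0, 0], "fingers": 20},
    {"travel": [2, 1.5, 6], "twist": [0, 0, 0], "fingers": 20},
    {"travel": [2, 1.5, 12], "twist": [0, 0, 0], "fingers": 20},
    {"travel": [2, 1.5, 18], "twist": [0, 0, 0], "fingers": 20},
    {"travel": [2, 1.5, 24], "twist": [0, 0, 0], "fingers": 20},
    {"travel": [2, 1.5, 27.5], "twist": [0, 0, 0], "fingers": 20},
    {"travel": [2, 1.5, 27.5], "twist": [0, 0, 0], "fingers": 20},
  ],
)

```text
time_s: 6.28
ee_pos: [433.4, 12.1, 27.6]
ee_rot: [-0.017, -3.141, 0.0]
contact_force: [-4.1, 0.1, 16.2]
gripper_width: 35.0
finger_force: 42.5
```

drive_tool(
  steps=[
    {"travel": [0, 0, -0.5], "twist": [0, 0, 0], "fingers": 40},
    {"travel": [0, 0, -0.5], "twist": [0, 0, 0], "fingers": 60},
    {"travel": [0, 0, -0.5], "twist": [0, 0, 0], "fingers": 60},
    {"travel": [0, 0, -0.5], "twist": [0, 0, 0], "fingers": 60},
    {"travel": [0, 0, -40], "twist": [0, 0, 0], "fingers": 60},
    {"travel": [0, 0, -100], "twist": [0, 0, 0], "fingers": 60},
    {"travel": [0, 0, -160], "twist": [0, 0, 0], "fingers": 60},
    {"travel": [0, 0, -200], "twist": [0, 0, 0], "fingers": 60},
    {"travel": [-30, 60, -220], "twist": [0, 0, 0], "fingers": 60},
    {"travel": [-70, 110, -220], "twist": [0, 0, 0], "fingers": 60},
    {"travel": [-90, 150, -220], "twist": [0, 0, 0], "fingers": 60},
    {"travel": [-90, 150, -220], "twist": [0, 0, 0], "fingers": 60},
  ],
)

```text
time_s: 7.78
ee_pos: [526.4, 163.7, 246.0]
ee_rot: [-0.01, -3.142, -0.001]
contact_force: [-0.4, 0.9, 0.4]
gripper_width: 51.3
finger_force: 0.0
```

Run:
```python
from h import *
cur(); im=camera("wrist"); cv2.imwrite("pics/wB.png",im[:,:,::-1])
```

```text
pos [526.4 163.7 246. ] psi 89.6 zax [-0.  0. -1.] w 51.3 F [-0.4  0.9  0.4] ff 0.0 j [ 0.17  0.32 -0.16  1.09  0.    0.17] t 7.78
```

View pics/wB.png

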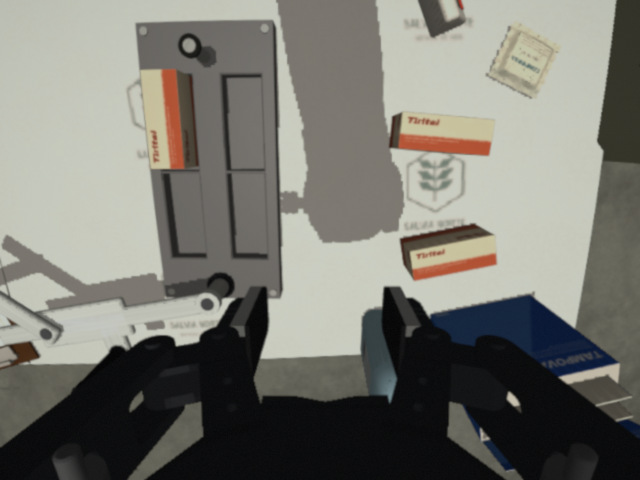

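Carton A sits in its near-right pocket, at (168,118) in this picture. Carton B is at (442,133), carton C at (450,252), the blue box corner at (432,315), and the gel is below at (378,345). There is no fourth carton in view. Only the small strip behind the blue box could hide one, and the table edge there leaves no room. I'll measure B and C.

Run:
```python
from h import *
c=cal("wrist"); im=cv2.imread("pics/wB.png")[:,:,::-1].copy()
for roi in((385,105,500,160),(395,220,505,285)):
    W=carton(c,im,roi); 
print("box",plane(c,[(432,315),(535,295)],120).round(0).tolist())
# white+orange top outline corners
for L in ([(402,112),(494,120),(490,155),(398,149)],[(409,250),(496,234),(497,264),(412,279)]):
    W=plane(c,L,52)[:,:2]; print(W.round(0).tolist(),W.mean(0).round(1),np.linalg.norm(np.diff(W,axis=0),axis=1).round(0))
hsv=cv2.cvtColor(im,cv2.COLOR_RGB2HSV)
```

```text
px [[398.0, 148.0], [399.0, 133.0], [490.0, 141.0], [488.0, 155.0]] band centre [455.5 276.3] sizes [np.float64(13.4), np.float64(88.7)] long-axis deg 85.8
px [[411.0, 269.0], [495.0, 253.0], [497.0, 264.0], [413.0, 280.0]] band centre [579.8 297.4] sizes [np.float64(12.5), np.float64(88.9)] long-axis deg 101.1
box [[600.0, 255.0, 120.0], [582.0, 346.0, 120.0]]
[[426.0, 234.0], [433.0, 323.0], [465.0, 322.0], [460.0, 232.0]] [446. 278.] [89. 33. 90.]
[[561.0, 248.0], [545.0, 338.0], [577.0, 344.0], [593.0, 254.0]] [569.1 295.9] [91. 33. 91.]
```

```bash
python3 - <<'E'
from h import *
def tri(pw,ps):
    (o1,),(o2,)=[],[]
E
python3 - <<'E'
from h import *
cw,cs=cal("wrist"),cal("side")
def tri(pw,ps):
    o1,v1=ray(cw,[pw]);o2,v2=ray(cs,[ps]);v1=v1[0]/np.linalg.norm(v1);v2=v2[0]/np.linalg.norm(v2)
    k=np.linalg.lstsq(np.c_[v1,-v2],o2-o1,rcond=None)[0];a=o1+k[0]*v1;b=o2+k[1]*v2
    print(pw,ps,((a+b)/2).round(0),"gap",np.linalg.norm(a-b).round(1))
tri((432,315),(443,301)); tri((535,295),(505,297)); tri((535,295),(494,293))
for z in (30,60,90,120,150): print(z,plane(cw,[(432,315),(535,295)],z)[:,:2].round(0).tolist(),"side",plane(cs,[(443,301),(505,297)],z)[:,:2].round(0).tolist())
E
```

```text
(432, 315) (443, 301) [627. 292.  72.] gap 38.5
(535, 295) (505, 297) [611. 434.  61.] gap 82.7
(535, 295) (494, 293) [604. 414.  74.] gap 62.5
30 [[648.0, 286.0], [624.0, 407.0]] side [[593.0, 322.0], [567.0, 490.0]]
60 [[632.0, 276.0], [610.0, 386.0]] side [[613.0, 315.0], [588.0, 478.0]]
90 [[616.0, 266.0], [596.0, 366.0]] side [[633.0, 307.0], [608.0, 466.0]]
120 [[600.0, 255.0], [582.0, 346.0]] side [[653.0, 300.0], [629.0, 454.0]]
150 [[584.0, 245.0], [568.0, 325.0]] side [[673.0, 293.0], [650.0, 442.0]]
```

The blue edge (432,315)-(535,295) is the box's near base edge, at x of 640 or more, which is clear of carton C. I'll move above C at its angle and re-measure before going down.

drive_tool(
  steps=[
    {"travel": [-10, 30, 0], "twist": [0, 0, 0.18], "fingers": 62},
    {"travel": [-20, 60, 0], "twist": [0, 0, 0.36], "fingers": 62},
    {"travel": [-30, 90, 0], "twist": [0, 0, 0.54], "fingers": 62},
    {"travel": [-42, 110, 0], "twist": [0, 0, 0.72], "fingers": 62},
    {"travel": [-42, 133, 0], "twist": [0, 0, 0.9], "fingers": 62},
    {"travel": [-42, 133, 20], "twist": [0, 0, 1.08], "fingers": 62},
    {"travel": [-42, 133, 40], "twist": [0, 0, 1.26], "fingers": 62},
    {"travel": [-42, 133, 60], "twist": [0, 0, 1.37], "fingers": 62},
    {"travel": [-42, 133, 60], "twist": [0, 0, 1.37], "fingers": 62},
    {"travel": [-42, 133, 60], "twist": [0, 0, 1.37], "fingers": 62},
  ],
)

```text
time_s: 9.07
ee_pos: [569.0, 292.9, 187.6]
ee_rot: [2.0, 2.422, 0.001]
contact_force: [0.3, 0.7, 0.9]
gripper_width: 52.6
finger_force: 0.0
```

Run:
```python
from h import *
cur(); im=camera("wrist"); cv2.imwrite("pics/wC.png",im[:,:,::-1]); c=cal("wrist")
s=read_state(); pr=proj(c,[(569.5,296,52)])[0]; print(pr)
x,y=map(int,pr); carton(c,im,(max(x-80,0),max(y-120,0),x+80,min(y+120,480)))
go(569.5,296,23,11.1)
```

```text
pos [569.  292.9 187.6] psi 10.9 zax [ 0.001  0.    -1.   ] w 52.6 F [0.3 0.7 0.9] ff 0.0 j [ 0.36  0.52 -0.    1.05 -0.    1.74] t 9.07
[325.92139002 226.33908746]
px [[334.0, 169.0], [350.0, 169.0], [350.0, 273.0], [334.0, 273.0]] band centre [582.2 301.2] sizes [np.float64(12.8), np.float64(89.0)] long-axis deg 102.1
go (569.5, 296, 23, 11.1) travel [2.7, 0.5, 164.9] twist [0.001, -0.0, -0.003] j6 1.74 t 9.12
```

drive_tool(
  steps=[
    {"travel": [4.5, 2, 40], "twist": [0, 0, -0.01], "fingers": 62},
    {"travel": [4.5, 2, 80], "twist": [0, 0, -0.01], "fingers": 62},
    {"travel": [4.5, 2, 120], "twist": [0, 0, -0.01], "fingers": 62},
    {"travel": [4.5, 2, 150], "twist": [0, 0, -0.01], "fingers": 62},
    {"travel": [4.5, 2, 164], "twist": [0, 0, -0.01], "fingers": 62},
    {"travel": [4.5, 2, 164], "twist": [0, 0, -0.01], "fingers": 62},
    {"travel": [4.5, 2, 164], "twist": [0, 0, -0.01], "fingers": 30},
    {"travel": [4.5, 2, 164], "twist": [0, 0, -0.01], "fingers": 20},
    {"travel": [4.5, 2, 164], "twist": [0, 0, -0.01], "fingers": 20},
    {"travel": [4.5, 2, 164], "twist": [0, 0, -0.01], "fingers": 20},
    {"travel": [4.5, 2, 164], "twist": [0, 0, -0.01], "fingers": 20},
  ],
  grip_force=40,
)

```text
time_s: 10.5
ee_pos: [571.3, 298.9, 24.6]
ee_rot: [1.987, 2.431, 0.005]
contact_force: [-0.4, 0.1, 6.6]
gripper_width: 35.2
finger_force: 41.3
```

```bash
cat >> h.py <<'E'
def held(im=None):
    "far end of the held carton: orange band's far edge in tool axes (x should be 45)"
    s=read_state(); R=cv2.Rodrigues(s["ee_rot"])[0]; c=cal("wrist"); im=camera("wrist") if im is None else im
    g=im[150:330,295:325].astype(int).mean((1)); lum=g.mean(1); d=np.diff(lum)
    print("brightness steps rows",[(150+i,int(d[i])) for i in np.argsort(-abs(d))[:6]])
    return im
E
python3 - <<'E'
from h import *
cur(); im=held(); held(cv2.imread("pics/wA2.png")[:,:,::-1])
cv2.imwrite("pics/wC2.png",im[:,:,::-1])
go(569.5,296,230,10.9)
E
```

```text
pos [571.3 298.9  24.6] psi 11.5 zax [ 0.003  0.001 -1.   ] w 35.2 F [-0.4  0.1  6.6] ff 41.3 j [ 0.37  0.69 -0.17  0.71 -0.    1.74] t 10.5
brightness steps rows [(np.int64(196), -37), (np.int64(197), -27), (np.int64(195), -15), (np.int64(218), 14), (np.int64(202), 13), (np.int64(203), 10)]
brightness steps rows [(np.int64(195), -38), (np.int64(196), -23), (np.int64(194), -15), (np.int64(217), 12), (np.int64(201), 12), (np.int64(216), 9)]
go (569.5, 296, 230, 10.9) travel [-2.3, -1.7, -205.4] twist [0.003, -0.001, 0.01] j6 1.74 t 10.55
```

drive_tool(
  steps=[
    {"travel": [0, 0, -60], "twist": [0, 0, 0], "fingers": 20},
    {"travel": [0, 0, -120], "twist": [0, 0, 0], "fingers": 20},
    {"travel": [-25, -10, -150], "twist": [0, 0, -0.17], "fingers": 20},
    {"travel": [-55, -20, -150], "twist": [0, 0, -0.34], "fingers": 20},
    {"travel": [-85, -32, -150], "twist": [0, 0, -0.51], "fingers": 20},
    {"travel": [-115, -44, -150], "twist": [0, 0, -0.68], "fingers": 20},
    {"travel": [-145, -56, -150], "twist": [0, 0, -0.85], "fingers": 20},
    {"travel": [-175, -68, -150], "twist": [0, 0, -1.02], "fingers": 20},
    {"travel": [-206.5, -81, -150], "twist": [0, 0, -1.19], "fingers": 20},
    {"travel": [-206.5, -81, -150], "twist": [0, 0, -1.358], "fingers": 20},
    {"travel": [-206.5, -81, -110], "twist": [0, 0, -1.358], "fingers": 20},
    {"travel": [-206.5, -81, -80], "twist": [0, 0, -1.358], "fingers": 20},
  ],
)

```text
time_s: 12.05
ee_pos: [531.3, 79.7, 102.2]
ee_rot: [0.021, 3.141, 0.0]
contact_force: [0.2, 0.3, -0.4]
gripper_width: 35.4
finger_force: 45.8
```

Run:
```python
from h import *
cur(); go(533,80.3,56,89.3)
```

```text
pos [531.3  79.7 102.2] psi 89.2 zax [ 0.  0. -1.] w 35.4 F [ 0.2  0.3 -0.4] ff 45.8 j [ 0.01  0.43 -0.41  0.74  0.    0.02] t 12.05
go (533, 80.3, 56, 89.3) travel [-1.6, 0.6, 46.2] twist [0.0, 0.0, -0.001] j6 0.02 t 12.05
```

drive_tool(
  steps=[
    {"travel": [-1.5, 0.5, 30], "twist": [0, 0, 0], "fingers": 20},
    {"travel": [-1.5, 0.5, 46], "twist": [0, 0, 0], "fingers": 20},
    {"travel": [-1.5, 0.5, 46], "twist": [0, 0, 0], "fingers": 20},
    {"travel": [-1.5, 0.5, 46], "twist": [0, 0, 0], "fingers": 20},
  ],
)

```text
time_s: 12.55
ee_pos: [533.9, 80.4, 57.8]
ee_rot: [0.02, 3.14, 0.0]
contact_force: [-0.9, 0.2, -0.3]
gripper_width: 35.2
finger_force: 45.8
```

Run:
```python
from h import *
cur(); im=held(); cv2.imwrite("pics/wC3.png",cv2.resize(im[100:330,180:480],(780,598))[:,:,::-1])
```

```text
pos [533.9  80.4  57.8] psi 89.3 zax [ 0.002  0.    -1.   ] w 35.2 F [-0.9  0.2 -0.3] ff 45.8 j [ 0.01  0.49 -0.44  0.64  0.    0.03] t 12.55
brightness steps rows [(np.int64(218), 16), (np.int64(196), -15), (np.int64(202), 13), (np.int64(217), 12), (np.int64(178), -12), (np.int64(177), -11)]
```

View pics/wC3.png

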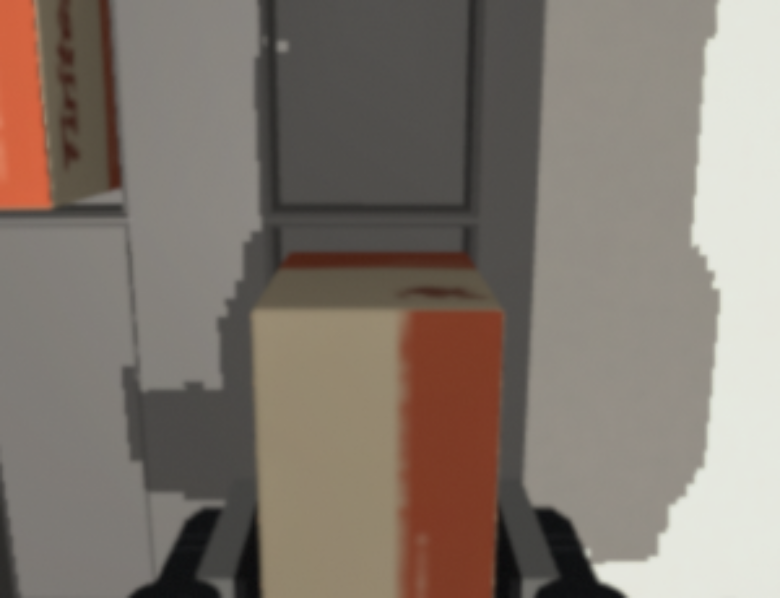

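The picture shows the far-left pocket's near rim at row 227, with sides at columns about 270 and 473. The carton's bottom end edge runs (286,253)-(472,253), roughly 1 mm too far to +y.

Run:
```python
from h import *
s=read_state(); c=cal("wrist")
f=lambda L:[(x/2.6+180-.3,y/2.6+100-.3) for x,y in L]
for n,L,z in(("rim",[(265,227),(478,227)],22),("floor",[(277,227),(465,227)],4),("nearpocket far rim",[(265,213),(478,213)],22),("bot",[(286,253),(472,253)],s["ee_pos"][2]-24.6),("top",[(253,310),(502,310)],s["ee_pos"][2]+27.4)):
    P=plane(c,f(L),z); print(n,P.round(1).tolist(),P.mean(0).round(1))
```

```text
rim [[485.5, 58.3, 22.0], [486.0, 101.0, 22.0]] [485.8  79.6  22. ]
floor [[487.7, 58.7, 4.0], [488.2, 100.1, 4.0]] [488.   79.4   4. ]
nearpocket far rim [[482.7, 58.5, 22.0], [483.3, 100.9, 22.0]] [483.   79.7  22. ]
bot [[489.1, 63.5, 33.4], [489.5, 98.6, 33.4]] [489.3  81.1  33.4]
top [[488.7, 64.4, 85.4], [489.1, 97.4, 85.4]] [488.9  80.9  85.4]
```

drive_tool(
  steps=[
    {"travel": [1, -1.3, 0], "twist": [0, 0, 0], "fingers": 20},
    {"travel": [1, -1.3, 6], "twist": [0, 0, 0], "fingers": 20},
    {"travel": [1, -1.3, 12], "twist": [0, 0, 0], "fingers": 20},
    {"travel": [1, -1.3, 18], "twist": [0, 0, 0], "fingers": 20},
    {"travel": [1, -1.3, 24], "twist": [0, 0, 0], "fingers": 20},
    {"travel": [1, -1.3, 29], "twist": [0, 0, 0], "fingers": 20},
    {"travel": [1, -1.3, 29.5], "twist": [0, 0, 0], "fingers": 20},
  ],
)

```text
time_s: 13.48
ee_pos: [531.8, 79.1, 28.5]
ee_rot: [-0.02, -3.141, 0.0]
contact_force: [-6.0, 0.1, 18.9]
gripper_width: 34.8
finger_force: 48.0
```

drive_tool(
  steps=[
    {"travel": [0, 0, -0.5], "twist": [0, 0, 0], "fingers": 45},
    {"travel": [0, 0, -0.5], "twist": [0, 0, 0], "fingers": 60},
    {"travel": [0, 0, -0.5], "twist": [0, 0, 0], "fingers": 60},
    {"travel": [0, 0, -50], "twist": [0, 0, 0], "fingers": 60},
    {"travel": [0, 0, -110], "twist": [0, 0, 0], "fingers": 60},
    {"travel": [0, 0, -160], "twist": [0, 0, -0.1], "fingers": 60},
    {"travel": [20, 40, -165], "twist": [0, 0, -0.28], "fingers": 60},
    {"travel": [40, 80, -165], "twist": [0, 0, -0.46], "fingers": 60},
    {"travel": [60, 120, -165], "twist": [0, 0, -0.64], "fingers": 60},
    {"travel": [80, 160, -165], "twist": [0, 0, -0.82], "fingers": 60},
    {"travel": [89, 198, -165], "twist": [0, 0, -1.0], "fingers": 60},
    {"travel": [89, 198, -165], "twist": [0, 0, -1.18], "fingers": 60},
  ],
)

```text
time_s: 14.98
ee_pos: [444.6, 280.6, 192.1]
ee_rot: [-1.744, 2.613, 0.001]
contact_force: [-0.4, -0.5, 0.9]
gripper_width: 51.3
finger_force: 0.0
```

drive_tool(
  steps=[
    {"travel": [0, 0, 0], "twist": [0, 0, -0.17], "fingers": 60},
    {"travel": [0, 0, 0], "twist": [0, 0, -0.33], "fingers": 60},
    {"travel": [0, 0, 0], "twist": [0, 0, -0.33], "fingers": 60},
    {"travel": [0, 0, 0], "twist": [0, 0, -0.33], "fingers": 60},
  ],
)

```text
time_s: 15.48
ee_pos: [445.5, 278.1, 192.1]
ee_rot: [2.135, -2.304, -0.0]
contact_force: [-0.2, -0.3, -0.2]
gripper_width: 51.2
finger_force: 0.0
```

Run:
```python
from h import *
cur(); im=camera("wrist"); cv2.imwrite("pics/wB2.png",im[:,:,::-1]); c=cal("wrist")
pr=proj(c,[(445,278,52)])[0]; print(pr); x,y=map(int,pr)
carton(c,im,(max(x-80,0),max(y-120,0),x+80,min(y+120,480)))
sd=camera("side"); cv2.imwrite("pics/side2.png",sd[:,:,::-1])
import cv2 as cv
print("clock corners z0..",plane(cal("side"),[(412,235),(428,236),(430,230),(410,213),(418,208)],20).round(0).tolist())
```

```text
pos [445.5 278.1 192.1] psi 175.6 zax [-0. -0. -1.] w 51.2 F [-0.2 -0.3 -0.2] ff 0.0 j [ 0.42  0.31 -0.32  0.94  0.   -1.08] t 15.47
[325.00481698 229.01016289]
px [[302.0, 178.0], [318.0, 178.0], [320.0, 279.0], [305.0, 279.0]] band centre [456.7 278.5] sizes [np.float64(12.9), np.float64(88.8)] long-axis deg 86.6
clock corners z0.. [[354.0, 249.0, 20.0], [354.0, 298.0, 20.0], [329.0, 305.0, 20.0], [261.0, 246.0, 20.0], [237.0, 273.0, 20.0]]
```

drive_tool(
  steps=[
    {"travel": [-1, 0.5, 40], "twist": [0, 0, -0.01], "fingers": 62},
    {"travel": [-1, 0.5, 80], "twist": [0, 0, -0.01], "fingers": 62},
    {"travel": [-1, 0.5, 120], "twist": [0, 0, -0.01], "fingers": 62},
    {"travel": [-1, 0.5, 150], "twist": [0, 0, -0.01], "fingers": 62},
    {"travel": [-1, 0.5, 169], "twist": [0, 0, -0.01], "fingers": 62},
    {"travel": [-1, 0.5, 169], "twist": [0, 0, -0.01], "fingers": 62},
    {"travel": [-1, 0.5, 169], "twist": [0, 0, -0.01], "fingers": 30},
    {"travel": [-1, 0.5, 169], "twist": [0, 0, -0.01], "fingers": 20},
    {"travel": [-1, 0.5, 169], "twist": [0, 0, -0.01], "fingers": 20},
    {"travel": [-1, 0.5, 169], "twist": [0, 0, -0.01], "fingers": 20},
    {"travel": [-1, 0.5, 169], "twist": [0, 0, -0.01], "fingers": 20},
  ],
  grip_force=40,
)

```text
time_s: 16.95
ee_pos: [445.8, 279.6, 24.2]
ee_rot: [-2.149, 2.29, -0.001]
contact_force: [-0.2, -0.2, 6.5]
gripper_width: 34.6
finger_force: 41.5
```

Run:
```python
from h import *
cur(); im=held(); cv2.imwrite("pics/wB3.png",im[:,:,::-1])
# target near-left pocket
go(434.3,80.9,190,89.3)
```

```text
pos [445.8 279.6  24.2] psi 176.4 zax [ 0.001  0.001 -1.   ] w 34.6 F [-0.2 -0.2  6.5] ff 41.5 j [ 0.42  0.52 -0.51  0.54  0.   -1.09] t 16.95
brightness steps rows [(np.int64(198), -53), (np.int64(199), -37), (np.int64(197), -35), (np.int64(221), 17), (np.int64(220), 16), (np.int64(239), -12)]
go (434.3, 80.9, 190, 89.3) travel [198.9, -1.4, -166.0] twist [-0.001, 0.002, 1.519] j6 -1.09 t 17.0
```

drive_tool(
  steps=[
    {"travel": [0, 0, -60], "twist": [0, 0, 0], "fingers": 20},
    {"travel": [0, 0, -120], "twist": [0, 0, 0], "fingers": 20},
    {"travel": [20, 0, -150], "twist": [0, 0, 0.17], "fingers": 20},
    {"travel": [45, 0, -150], "twist": [0, 0, 0.34], "fingers": 20},
    {"travel": [70, 0, -150], "twist": [0, 0, 0.51], "fingers": 20},
    {"travel": [95, 0, -150], "twist": [0, 0, 0.68], "fingers": 20},
    {"travel": [120, 0, -150], "twist": [0, 0, 0.85], "fingers": 20},
    {"travel": [150, 0, -150], "twist": [0, 0, 1.02], "fingers": 20},
    {"travel": [180, -1, -150], "twist": [0, 0, 1.19], "fingers": 20},
    {"travel": [199, -1, -150], "twist": [0, 0, 1.36], "fingers": 20},
    {"travel": [199, -1, -140], "twist": [0, 0, 1.52], "fingers": 20},
    {"travel": [199, -1, -100], "twist": [0, 0, 1.52], "fingers": 20},
  ],
)

```text
time_s: 18.5
ee_pos: [435.8, 80.3, 124.5]
ee_rot: [0.023, 3.136, 0.0]
contact_force: [1.4, 0.3, -0.8]
gripper_width: 34.9
finger_force: 40.7
```

drive_tool(
  steps=[
    {"travel": [0, 0, 40], "twist": [0, 0, 0], "fingers": 20},
    {"travel": [0, 0, 66], "twist": [0, 0, 0], "fingers": 20},
    {"travel": [0, 0, 66], "twist": [0, 0, 0], "fingers": 20},
    {"travel": [0, 0, 66], "twist": [0, 0, 0], "fingers": 20},
  ],
)

```text
time_s: 19.0
ee_pos: [434.1, 80.6, 58.1]
ee_rot: [0.02, 3.141, 0.0]
contact_force: [-0.8, -0.6, -0.8]
gripper_width: 35.2
finger_force: 40.6
```

Run:
```python
from h import *
cur(); im=held(); cv2.imwrite("pics/wB4.png",cv2.resize(im[100:330,180:480],(780,598))[:,:,::-1]); go(434,80.8,57,89.3)
```

```text
pos [434.1  80.6  58.1] psi 89.3 zax [ 0.001  0.    -1.   ] w 35.2 F [-0.8 -0.6 -0.8] ff 40.6 j [ 0.02  0.34 -0.7   0.53  0.    0.03] t 19.0
brightness steps rows [(np.int64(198), -13), (np.int64(205), 11), (np.int64(204), 11), (np.int64(199), -9), (np.int64(190), 6), (np.int64(197), -5)]
go (434, 80.8, 57, 89.3) travel [0.5, 0.2, 1.4] twist [0.0, 0.002, -0.001] j6 0.03 t 19.05
```

View pics/wB4.png

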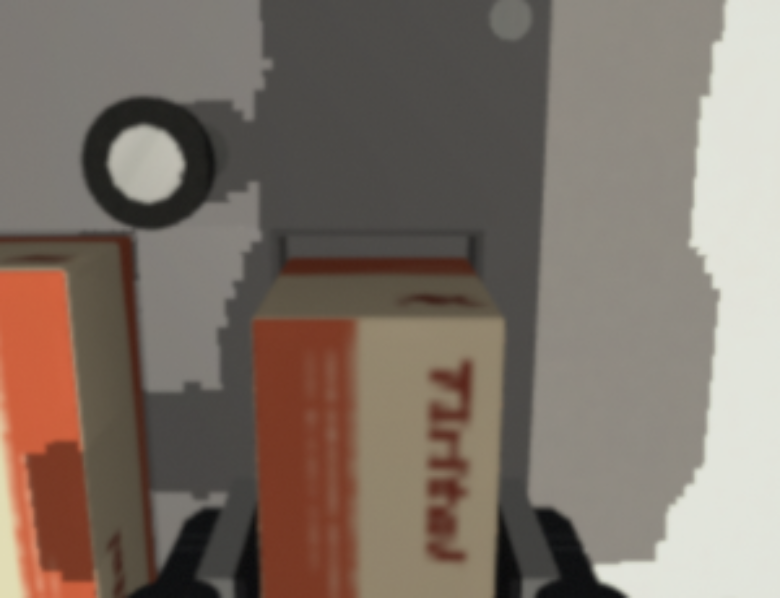

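The carton is centred on the near-left pocket (rim columns 273-482, carton bottom 281-476). It needs about 1 mm toward the robot, then down.

drive_tool(
  steps=[
    {"travel": [1.2, -0.2, 0], "twist": [0, 0, 0], "fingers": 20},
    {"travel": [1.2, -0.2, 6], "twist": [0, 0, 0], "fingers": 20},
    {"travel": [1.2, -0.2, 12], "twist": [0, 0, 0], "fingers": 20},
    {"travel": [1.2, -0.2, 18], "twist": [0, 0, 0], "fingers": 20},
    {"travel": [1.2, -0.2, 24], "twist": [0, 0, 0], "fingers": 20},
    {"travel": [1.2, -0.2, 29], "twist": [0, 0, 0], "fingers": 20},
    {"travel": [1.2, -0.2, 30], "twist": [0, 0, 0], "fingers": 20},
  ],
)

```text
time_s: 19.92
ee_pos: [432.2, 80.4, 28.0]
ee_rot: [-0.02, -3.141, 0.0]
contact_force: [-6.1, 0.6, 25.2]
gripper_width: 34.9
finger_force: 43.9
```

drive_tool(
  steps=[
    {"travel": [0, 0, -0.5], "twist": [0, 0, 0], "fingers": 45},
    {"travel": [0, 0, -0.5], "twist": [0, 0, 0], "fingers": 60},
    {"travel": [0, 0, -0.5], "twist": [0, 0, 0], "fingers": 60},
    {"travel": [0, 0, -60], "twist": [0, 0, 0], "fingers": 60},
    {"travel": [0, 0, -120], "twist": [0, 0, 0], "fingers": 60},
    {"travel": [0, 0, -180], "twist": [0, 0, 0], "fingers": 60},
    {"travel": [-40, -40, -220], "twist": [0, 0, 0], "fingers": 60},
    {"travel": [-80, -80, -250], "twist": [0, 0, 0], "fingers": 60},
    {"travel": [-120, -120, -270], "twist": [0, 0, 0], "fingers": 60},
    {"travel": [-150, -160, -270], "twist": [0, 0, 0], "fingers": 60},
    {"travel": [-190, -200, -270], "twist": [0, 0, 0], "fingers": 60},
    {"travel": [-190, -200, -270], "twist": [0, 0, 0], "fingers": 60},
  ],
)

```text
time_s: 21.42
ee_pos: [621.2, -125.1, 294.8]
ee_rot: [-0.026, -3.14, -0.0]
contact_force: [0.1, -0.3, -0.3]
gripper_width: 51.1
finger_force: 0.0
```

Run:
```python
from h import *
cur(); im=camera("wrist"); cv2.imwrite("pics/wK.png",im[:,:,::-1]); sd=camera("side"); cv2.imwrite("pics/side3.png",sd[:,:,::-1])
```

```text
pos [ 621.2 -125.1  294.8] psi 89.1 zax [-0.002  0.    -1.   ] w 51.1 F [ 0.1 -0.3 -0.3] ff 0.0 j [-0.31  0.46  0.17  1.28 -0.   -0.3 ] t 21.43
```

View pics/wK.png

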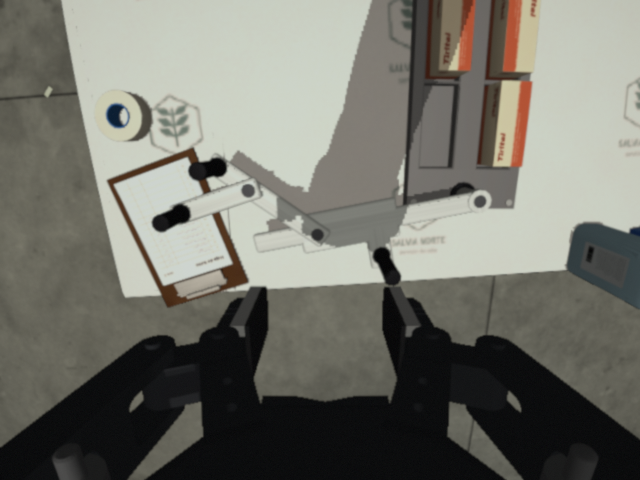

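All three cartons sit in their pockets. The bar's inner pivot is at (480,201), the middle pivot at (317,235) and the outer pivot at (248,190). Knob tops: inner (393,278), middle (197,171), outer (160,222). I'll compute the bar geometry and check it against the link lengths.

Run:
```python
from h import *
c=cal("wrist"); s=cal("side")
q=lambda p,z:plane(c,[p],z)[0,:2]
ip,mp,op=q((480,201),74),q((317,235),84),q((248,190),93)
ik,mk,ok=q((391,276),140),q((200,170),140),q((163,221),140)
L=np.linalg.norm; a=lambda v:np.rad2deg(np.arctan2(v[1],v[0])).round(1)
for n,v in zip("ip mp op ik mk ok".split(),(ip,mp,op,ik,mk,ok)): print(n,v.round(1))
print("ip-mp",L(mp-ip),a(mp-ip),"mp-op",L(op-mp),a(op-mp),"mp-mk",L(mk-mp),a(mk-mp),"op-ok",L(ok-op),a(ok-op),"ip-ik",L(ik-ip),a(ik-ip))
for n,p,z in(("ik",(295,293),140),("ok",(216,268),140),("mk",(235,257),140),("ip",(339,291),74)): print(n,plane(s,[p],z).round(0))
# knob mask blobs in wrist
im=cv2.imread("pics/wK.png"); g=im.max(2)
for n,(x0,y0,x1,y1) in dict(mk=(180,145,240,190),ok=(140,195,200,240),ik=(365,230,410,295)).items():
    m=(g[y0:y1,x0:x1]<45).astype(np.uint8); k=max(cv2.findContours(m,0,1)[0],key=cv2.contourArea); b=cv2.boxPoints(cv2.minAreaRect(k))+[x0,y0]; print(n,b.round(0).tolist())
```

```text
ip [609.7  46.3]
mp [ 643.  -131.2]
op [ 592.6 -199.9]
ik [668.9 -61.1]
mk [ 568.7 -229.9]
ok [ 613.2 -268.9]
ip-mp 180.5497709077536 -79.4 mp-op 85.2106501524438 -126.3 mp-mk 123.57335213445772 -127.0 op-ok 72.04282165617931 -73.3 ip-ik 122.59510334105737 -61.1
ik [[673. -63. 140.]]
ok [[ 614. -273.  140.]]
mk [[ 575. -232.  140.]]
ip [[614.  42.  74.]]
mk [[188.0, 163.0], [223.0, 157.0], [227.0, 174.0], [191.0, 181.0]]
ok [[150.0, 218.0], [184.0, 202.0], [192.0, 218.0], [158.0, 234.0]]
ik [[371.0, 252.0], [385.0, 245.0], [402.0, 280.0], [388.0, 287.0]]
```

Everything fits: link lengths 180.5, 85.2, 123.6, 72.0 and 122.6 mm against 180, 85, 125, 75 and 122. Angles are inner ≈101°, middle ≈133°, outer ≈127°. Next I grip the outer knob at (613.9,-271.8).

drive_tool(
  steps=[
    {"travel": [5, -40, 20], "twist": [0, 0, 0.18], "fingers": 45},
    {"travel": [5, -80, 40], "twist": [0, 0, 0.36], "fingers": 45},
    {"travel": [5, -120, 60], "twist": [0, 0, 0.54], "fingers": 45},
    {"travel": [5, -147, 80], "twist": [0, 0, 0.716], "fingers": 45},
    {"travel": [5, -147, 100], "twist": [0, 0, 0.716], "fingers": 45},
    {"travel": [5, -147, 125], "twist": [0, 0, 0.716], "fingers": 45},
    {"travel": [5, -147, 155], "twist": [0, 0, 0.716], "fingers": 45},
    {"travel": [5, -147, 188], "twist": [0, 0, 0.716], "fingers": 45},
    {"travel": [5, -147, 188], "twist": [0, 0, 0.716], "fingers": 45},
  ],
)

```text
time_s: 22.65
ee_pos: [610.4, -266.3, 107.2]
ee_rot: [-1.115, -2.931, -0.002]
contact_force: [0.1, 0.4, -0.3]
gripper_width: 38.3
finger_force: 0.0
```

drive_tool(
  steps=[
    {"travel": [0, 0, 0], "twist": [0, 0, 0], "fingers": 30},
    {"travel": [0, 0, 0], "twist": [0, 0, 0], "fingers": 20},
    {"travel": [0, 0, 0], "twist": [0, 0, 0], "fingers": 10},
    {"travel": [0, 0, 0], "twist": [0, 0, 0], "fingers": 10},
    {"travel": [0, 0, 0], "twist": [0, 0, 0], "fingers": 10},
  ],
  grip_force=30,
)

```text
time_s: 23.28
ee_pos: [613.9, -269.6, 111.2]
ee_rot: [1.119, 2.932, -0.001]
contact_force: [-0.7, 0.3, 6.7]
gripper_width: 15.8
finger_force: 30.3
```

```bash
cat > arc.py <<'E'
from h import *
import sys
def arc(px,py,r,a1,n,z=None,a0=None):
    "tool-axis travel for n points on a circle about (px,py) from the knob's present angle to a1 (deg)"
    s=read_state(); R=cv2.Rodrigues(s["ee_rot"])[0]; p=s["ee_pos"]
    d=p[:2]-[px,py]; a=np.rad2deg(np.arctan2(d[1],d[0])) if a0 is None else a0
    print("present angle",a.round(1),"radius",np.hypot(*d).round(1))
    for i in range(1,n+1):
        f=np.deg2rad(a+(a1-a)*i/n); t=np.array([px+r*np.cos(f),py+r*np.sin(f),p[2]])
        print(np.rad2deg(f).round(0),(R.T@(t-p)).round(1).tolist())
E
python3 - <<'E'
from arc import *
cur(); arc(592.4,-199.5,75,53.6,14)
E
```

```text
pos [ 613.9 -269.6  111.2] psi 48.2 zax [ 0.003 -0.002 -1.   ] w 15.8 F [-0.7  0.3  6.7] ff 30.3 j [-0.52  0.64 -0.01  0.92  0.    0.21] t 23.27
present angle -72.9 radius 73.3
-64.0 [-6.7, 9.7, 0.0]
-55.0 [-10.3, 21.0, 0.0]
-46.0 [-12.1, 32.6, 0.1]
-37.0 [-12.0, 44.5, 0.1]
-28.0 [-10.0, 56.1, 0.1]
-19.0 [-6.2, 67.3, 0.1]
-10.0 [-0.8, 77.8, 0.1]
-1.0 [6.3, 87.3, 0.0]
8.0 [14.7, 95.5, 0.0]
17.0 [24.4, 102.4, 0.0]
26.0 [35.0, 107.6, -0.0]
36.0 [46.3, 111.1, -0.1]
45.0 [57.9, 112.8, -0.1]
54.0 [69.8, 112.6, -0.1]
```

drive_tool(
  steps=[
    {"travel": [-5.9, 9.9, 0], "fingers": 10, "twist": [0, 0, 0]},
    {"travel": [-9.8, 20.8, 0], "fingers": 10, "twist": [0, 0, 0]},
    {"travel": [-11.7, 32.2, 0], "fingers": 10, "twist": [0, 0, 0]},
    {"travel": [-11.7, 44, 0], "fingers": 10, "twist": [0, 0, 0]},
    {"travel": [-9.9, 55.5, 0], "fingers": 10, "twist": [0, 0, 0]},
    {"travel": [-6.2, 66.7, 0], "fingers": 10, "twist": [0, 0, 0]},
    {"travel": [-0.8, 77.2, 0], "fingers": 10, "twist": [0, 0, 0]},
    {"travel": [-0.8, 77.2, 0], "fingers": 10, "twist": [0, 0, 0]},
  ],
)

```text
time_s: 24.28
ee_pos: [666.4, -211.4, 111.3]
ee_rot: [1.117, 2.933, 0.0]
contact_force: [-0.1, -0.1, 6.2]
gripper_width: 15.6
finger_force: 30.3
```

Run:
```python
from arc import *
cur(); arc(592.4,-199.5,74.5,54,7)
```

```text
pos [ 666.4 -211.4  111.3] psi 48.3 zax [ 0.003 -0.001 -1.   ] w 15.6 F [-0.1 -0.1  6.2] ff 30.3 j [-0.41  0.69  0.09  0.97  0.    0.31] t 24.27
present angle -9.2 radius 74.9
-0.0 [7.4, 9.1, -0.0]
9.0 [15.8, 17.3, -0.0]
18.0 [25.5, 24.0, -0.0]
27.0 [36.0, 29.1, -0.1]
36.0 [47.2, 32.5, -0.1]
45.0 [58.8, 34.1, -0.1]
54.0 [70.6, 33.9, -0.2]
```

drive_tool(
  steps=[
    {"travel": [7.4, 9.1, 0], "fingers": 10, "twist": [0, 0, 0]},
    {"travel": [15.8, 17.3, 0], "fingers": 10, "twist": [0, 0, 0]},
    {"travel": [25.5, 24, 0], "fingers": 10, "twist": [0, 0, 0]},
    {"travel": [36, 29.1, 0], "fingers": 10, "twist": [0, 0, 0]},
    {"travel": [47.2, 32.5, 0], "fingers": 10, "twist": [0, 0, 0]},
    {"travel": [58.8, 34.1, 0], "fingers": 10, "twist": [0, 0, 0]},
    {"travel": [66, 34.1, 0], "fingers": 10, "twist": [0, 0, 0]},
    {"travel": [70.6, 33.9, 0], "fingers": 10, "twist": [0, 0, 0]},
    {"travel": [70.6, 33.9, 0], "fingers": 10, "twist": [0, 0, 0]},
  ],
)

```text
time_s: 25.4
ee_pos: [636.4, -139.1, 111.4]
ee_rot: [1.117, 2.932, 0.003]
contact_force: [0.8, 2.4, 6.4]
gripper_width: 15.5
finger_force: 30.3
```

Run:
```python
from arc import *
cur(); arc(592.4,-199.5,74.5,60,3)
```

```text
pos [ 636.4 -139.1  111.4] psi 48.3 zax [ 0.004  0.    -1.   ] w 15.5 F [0.8 2.4 6.4] ff 30.3 j [-0.33  0.6  -0.07  0.89  0.    0.4 ] t 25.4
present angle 53.9 radius 74.8
56.0 [2.6, -0.6, -0.0]
58.0 [5.2, -1.0, -0.0]
60.0 [7.8, -1.5, -0.0]
```

drive_tool(
  steps=[
    {"travel": [1.5, -0.3, 0], "fingers": 10, "twist": [0, 0, 0]},
    {"travel": [3, -0.6, 0], "fingers": 10, "twist": [0, 0, 0]},
    {"travel": [3, -0.6, 0], "fingers": 10, "twist": [0, 0, 0]},
  ],
)

```text
time_s: 25.78
ee_pos: [634.1, -137.8, 111.3]
ee_rot: [1.117, 2.931, 0.003]
contact_force: [2.1, 2.1, 6.4]
gripper_width: 15.4
finger_force: 30.3
```

Run:
```python
from arc import *
cur(); arc(592.4,-199.5,74.5,60,1)
```

```text
pos [ 634.1 -137.8  111.3] psi 48.3 zax [ 0.005  0.    -1.   ] w 15.4 F [2.1 2.1 6.4] ff 30.3 j [-0.33  0.6  -0.08  0.89  0.    0.4 ] t 25.77
present angle 55.9 radius 74.5
60.0 [5.2, -0.9, -0.0]
```

drive_tool(
  steps=[
    {"travel": [2, -0.4, 0], "fingers": 10, "twist": [0, 0, 0]},
    {"travel": [4, -0.8, 0], "fingers": 10, "twist": [0, 0, 0]},
    {"travel": [4, -0.8, 0], "fingers": 10, "twist": [0, 0, 0]},
    {"travel": [4, -0.8, 0], "fingers": 10, "twist": [0, 0, 0]},
  ],
)

```text
time_s: 26.28
ee_pos: [630.7, -137.8, 111.3]
ee_rot: [1.119, 2.93, -0.003]
contact_force: [2.7, -3.8, 6.1]
gripper_width: 15.3
finger_force: 30.3
```

Run:
```python
from arc import *
cur(); arc(592.4,-199.5,74.5,60,1)
```

```text
pos [ 630.7 -137.8  111.3] psi 48.2 zax [ 0.005 -0.004 -1.   ] w 15.3 F [ 2.7 -3.8  6.1] ff 30.3 j [-0.33  0.59 -0.09  0.88 -0.    0.4 ] t 26.27
present angle 58.2 radius 72.6
60.0 [2.6, 1.4, -0.0]
```

The outer leaf is at its stop: the radius starts to shrink and force builds. I'll release, rise and re-measure the bar.

drive_tool(
  steps=[
    {"travel": [0, 0, 0], "fingers": 35, "twist": [0, 0, 0]},
    {"travel": [0, 0, 0], "fingers": 50, "twist": [0, 0, 0]},
    {"travel": [0, 0, 0], "fingers": 50, "twist": [0, 0, 0]},
    {"travel": [0, 0, -50], "fingers": 50, "twist": [0, 0, 0]},
    {"travel": [0, 0, -100], "fingers": 50, "twist": [0, 0, -0.18]},
    {"travel": [0, 0, -150], "fingers": 50, "twist": [0, 0, -0.36]},
    {"travel": [0, 0, -184], "fingers": 50, "twist": [0, 0, -0.54]},
    {"travel": [0, 0, -184], "fingers": 50, "twist": [0, 0, -0.716]},
    {"travel": [0, 0, -184], "fingers": 50, "twist": [0, 0, -0.716]},
    {"travel": [0, 0, -184], "fingers": 50, "twist": [0, 0, -0.716]},
  ],
)

```text
time_s: 27.52
ee_pos: [628.1, -135.7, 292.4]
ee_rot: [-0.024, -3.14, -0.001]
contact_force: [-0.7, -0.1, -0.3]
gripper_width: 42.8
finger_force: 0.0
```

```bash
cat >> arc.py <<'E'
def knobs(exp):
    "exp: dict name->(x,y); dark blob near the projected knob, its top end cast onto z=140 minus radius"
    cur(); c=cal("wrist"); im=camera("wrist"); cv2.imwrite("pics/k%d.png"%(read_state()["time_s"]*100),im[:,:,::-1]); g=im.max(2); out={}
    for n,(x,y) in exp.items():
        b,t=proj(c,[(x,y,95),(x,y,140)]); lo=np.maximum(np.minimum(b,t)-22,0).astype(int); hi=(np.maximum(b,t)+22).astype(int)
        m=(g[lo[1]:hi[1],lo[0]:hi[0]]<48).astype(np.uint8); cs=cv2.findContours(m,0,cv2.CHAIN_APPROX_NONE)[0]
        if not cs: print(n,"none");continue
        k=max(cs,key=cv2.contourArea)[:,0,:]+lo; u=(t-b)/np.linalg.norm(t-b); v=np.array([-u[1],u[0]])
        r=8/ (c[0][0,0]**-1*np.linalg.norm([read_state()["ee_pos"][2]+142-140]))
        top=u*((k@u).max()-r)+v*((k@v).max()+(k@v).min())/2; P=plane(c,[top],140)[0,:2]; out[n]=P
        print(n,"px",top.round(0),"xy",P.round(1),"area",cv2.contourArea(k.reshape(-1,1,2).astype(np.int32)))
    return out
E
python3 - <<'E'
from arc import *
o=knobs(dict(ik=(669,-62),mk=(568,-232),ok=(632,-138)))
E
```

```text
pos [ 628.1 -135.7  292.4] psi 89.1 zax [-0.002  0.001 -1.   ] w 42.8 F [-0.7 -0.1 -0.3] ff 0.0 j [-0.33  0.48  0.2   1.29  0.   -0.31] t 27.52
ik px [402. 267.] xy [667.8 -65.6] area 489.0
mk px [208. 158.] xy [ 567.4 -234.4] area 512.0
ok px [319. 232.] xy [ 633.3 -141. ] area 396.5
```

drive_tool(
  steps=[
    {"travel": [20, -35, 30], "twist": [0, 0, 0], "fingers": 50},
    {"travel": [40, -70, 60], "twist": [0, 0, 0], "fingers": 50},
    {"travel": [58.5, -97.5, 90], "twist": [0, 0, 0], "fingers": 50},
    {"travel": [58.5, -97.5, 120], "twist": [0, 0, 0], "fingers": 50},
    {"travel": [58.5, -97.5, 150], "twist": [0, 0, 0], "fingers": 50},
    {"travel": [58.5, -97.5, 185], "twist": [0, 0, 0], "fingers": 50},
    {"travel": [58.5, -97.5, 185], "twist": [0, 0, 0], "fingers": 50},
    {"travel": [58.5, -97.5, 185], "twist": [0, 0, 0], "fingers": 30},
    {"travel": [58.5, -97.5, 185], "twist": [0, 0, 0], "fingers": 10},
    {"travel": [58.5, -97.5, 185], "twist": [0, 0, 0], "fingers": 10},
    {"travel": [58.5, -97.5, 185], "twist": [0, 0, 0], "fingers": 10},
    {"travel": [58.5, -97.5, 185], "twist": [0, 0, 0], "fingers": 10},
  ],
  grip_force=40,
)

```text
time_s: 29.08
ee_pos: [569.8, -233.8, 109.8]
ee_rot: [0.021, 3.139, -0.004]
contact_force: [-0.4, -2.8, 5.9]
gripper_width: 15.3
finger_force: 39.6
```

Run:
```python
from arc import *
cur(); arc(642.5,-131.5,125,-259.4+0,22,a0=None)
```

```text
pos [ 569.8 -233.8  109.8] psi 89.2 zax [ 0.002 -0.002 -1.   ] w 15.3 F [-0.4 -2.8  5.9] ff 39.6 j [-0.51  0.54 -0.18  0.84 -0.   -0.5 ] t 29.07
present angle -125.4 radius 125.5
-132.0 [10.2, 8.5, -0.0]
-138.0 [19.8, 17.7, -0.1]
-144.0 [28.4, 27.9, -0.1]
-150.0 [35.8, 38.9, -0.2]
-156.0 [42.0, 50.6, -0.2]
-162.0 [46.9, 63.0, -0.2]
-168.0 [50.6, 75.7, -0.3]
-174.0 [52.8, 88.8, -0.3]
-180.0 [53.6, 102.1, -0.4]
-186.0 [53.0, 115.3, -0.4]
-192.0 [51.0, 128.5, -0.4]
-199.0 [47.7, 141.3, -0.4]
-205.0 [43.0, 153.7, -0.4]
-211.0 [36.9, 165.6, -0.5]
-217.0 [29.7, 176.7, -0.5]
-223.0 [21.4, 187.0, -0.5]
-229.0 [11.9, 196.4, -0.5]
-235.0 [1.6, 204.7, -0.5]
-241.0 [-9.6, 211.9, -0.5]
-247.0 [-21.5, 217.8, -0.4]
-253.0 [-33.9, 222.5, -0.4]
-259.0 [-46.8, 225.8, -0.4]
```

drive_tool(
  steps=[
    {"travel": [10, 8.5, 0], "twist": [0, 0, 0], "fingers": 10},
    {"travel": [19.6, 17.8, 0], "twist": [0, 0, 0], "fingers": 10},
    {"travel": [28.2, 28, 0], "twist": [0, 0, 0], "fingers": 10},
    {"travel": [35.7, 39, 0], "twist": [0, 0, 0], "fingers": 10},
    {"travel": [42, 50.6, 0], "twist": [0, 0, 0], "fingers": 10},
    {"travel": [46.9, 63, 0], "twist": [0, 0, 0], "fingers": 10},
    {"travel": [50.6, 75.7, 0], "twist": [0, 0, 0], "fingers": 10},
    {"travel": [52.8, 88.8, 0], "twist": [0, 0, 0], "fingers": 10},
    {"travel": [53.6, 102.1, 0], "twist": [0, 0, 0], "fingers": 10},
    {"travel": [53, 115.3, 0], "twist": [0, 0, 0], "fingers": 10},
    {"travel": [51, 128.5, 0], "twist": [0, 0, 0], "fingers": 10},
    {"travel": [51, 128.5, 0], "twist": [0, 0, 0], "fingers": 10},
  ],
)

```text
time_s: 30.58
ee_pos: [521.3, -102.2, 109.7]
ee_rot: [0.017, 3.137, 0.002]
contact_force: [1.9, 1.7, 6.9]
gripper_width: 15.4
finger_force: 39.8
```

Run:
```python
from arc import *
cur(); arc(642.5,-131.5,125,100.6,11)
```

```text
pos [ 521.3 -102.2  109.7] psi 89.4 zax [ 0.004  0.001 -1.   ] w 15.4 F [1.9 1.7 6.9] ff 39.8 j [-0.33  0.4  -0.42  0.75  0.   -0.32] t 30.57
present angle 166.4 radius 124.7
160.0 [-3.3, 12.6, 0.0]
154.0 [-8.2, 24.7, 0.1]
148.0 [-14.3, 36.2, 0.1]
142.0 [-21.6, 47.1, 0.2]
137.0 [-29.9, 57.1, 0.2]
131.0 [-39.3, 66.2, 0.2]
125.0 [-49.6, 74.2, 0.3]
119.0 [-60.6, 81.2, 0.4]
113.0 [-72.3, 86.9, 0.4]
107.0 [-84.6, 91.5, 0.5]
101.0 [-97.2, 94.7, 0.5]
```

drive_tool(
  steps=[
    {"travel": [-3.3, 12.6, 0], "twist": [0, 0, 0], "fingers": 10},
    {"travel": [-8.2, 24.7, 0], "twist": [0, 0, 0], "fingers": 10},
    {"travel": [-14.3, 36.2, 0], "twist": [0, 0, 0], "fingers": 10},
    {"travel": [-21.6, 47.1, 0], "twist": [0, 0, 0], "fingers": 10},
    {"travel": [-29.9, 57.1, 0], "twist": [0, 0, 0], "fingers": 10},
    {"travel": [-39.3, 66.2, 0], "twist": [0, 0, 0], "fingers": 10},
    {"travel": [-49.6, 74.2, 0], "twist": [0, 0, 0], "fingers": 10},
    {"travel": [-60.6, 81.2, 0], "twist": [0, 0, 0], "fingers": 10},
    {"travel": [-72.3, 86.9, 0], "twist": [0, 0, 0], "fingers": 10},
    {"travel": [-84.6, 91.5, 0], "twist": [0, 0, 0], "fingers": 10},
    {"travel": [-93, 93.8, 0], "twist": [0, 0, 0], "fingers": 10},
    {"travel": [-93, 93.8, 0], "twist": [0, 0, 0], "fingers": 10},
  ],
)

```text
time_s: 32.08
ee_pos: [616.0, -12.5, 109.8]
ee_rot: [0.021, 3.137, -0.005]
contact_force: [2.3, -6.7, 4.8]
gripper_width: 15.4
finger_force: 39.6
```

Run:
```python
from arc import *
cur(); arc(642.5,-131.5,125,95,3)
```

```text
pos [616.  -12.5 109.8] psi 89.2 zax [ 0.004 -0.004 -1.   ] w 15.4 F [ 2.3 -6.7  4.8] ff 39.6 j [-0.14  0.54 -0.18  0.84 -0.   -0.13] t 32.08
present angle 102.6 radius 121.9
100.0 [-4.7, 4.2, 0.0]
98.0 [-10.1, 5.1, 0.0]
95.0 [-15.5, 5.8, 0.0]
```

drive_tool(
  steps=[
    {"travel": [-2.5, 0, 0], "twist": [0, 0, 0], "fingers": 10},
    {"travel": [-5, 0.3, 0], "twist": [0, 0, 0], "fingers": 10},
    {"travel": [-6.5, 0.5, 0], "twist": [0, 0, 0], "fingers": 10},
    {"travel": [-6.5, 0.5, 0], "twist": [0, 0, 0], "fingers": 10},
  ],
)

```text
time_s: 32.58
ee_pos: [621.1, -11.7, 109.8]
ee_rot: [0.021, 3.139, -0.004]
contact_force: [-0.6, -5.4, 6.1]
gripper_width: 15.7
finger_force: 39.8
```

drive_tool(
  steps=[
    {"travel": [-1, 0, 0], "twist": [0, 0, 0], "fingers": 10},
    {"travel": [-2, 0, 0], "twist": [0, 0, 0], "fingers": 10},
    {"travel": [-2, 0, 0], "twist": [0, 0, 0], "fingers": 10},
  ],
)

```text
time_s: 32.95
ee_pos: [622.9, -11.5, 109.7]
ee_rot: [0.021, 3.139, -0.003]
contact_force: [-0.3, -3.5, 7.7]
gripper_width: 15.3
finger_force: 39.8
```

drive_tool(
  steps=[
    {"travel": [-1, 0.2, 0], "twist": [0, 0, 0], "fingers": 10},
    {"travel": [-2, 0.4, 0], "twist": [0, 0, 0], "fingers": 10},
    {"travel": [-2, 0.4, 0], "twist": [0, 0, 0], "fingers": 10},
  ],
)

```text
time_s: 33.33
ee_pos: [624.2, -11.3, 109.7]
ee_rot: [0.021, 3.141, -0.004]
contact_force: [-3.2, -5.1, 8.3]
gripper_width: 15.1
finger_force: 40.0
```

drive_tool(
  steps=[
    {"travel": [-1, 0.2, 0], "twist": [0, 0, 0], "fingers": 10},
    {"travel": [-2, 0.4, 0], "twist": [0, 0, 0], "fingers": 10},
    {"travel": [-2, 0.4, 0], "twist": [0, 0, 0], "fingers": 10},
  ],
)

```text
time_s: 33.7
ee_pos: [624.9, -11.1, 109.6]
ee_rot: [-0.021, -3.14, 0.005]
contact_force: [-6.2, -5.2, 11.0]
gripper_width: 15.2
finger_force: 40.2
```

The middle pair is at its stop, shown by the force rise. I'll release, rise and locate the inner knob.

drive_tool(
  steps=[
    {"travel": [0, 0, 0], "fingers": 30, "twist": [0, 0, 0]},
    {"travel": [0, 0, 0], "fingers": 50, "twist": [0, 0, 0]},
    {"travel": [0, 0, 0], "fingers": 50, "twist": [0, 0, 0]},
    {"travel": [0, 0, -50], "fingers": 50, "twist": [0, 0, 0]},
    {"travel": [0, 0, -100], "fingers": 50, "twist": [0, 0, 0]},
    {"travel": [0, -30, -140], "fingers": 50, "twist": [0, 0, 0]},
    {"travel": [-15, -60, -170], "fingers": 50, "twist": [0, 0, 0]},
    {"travel": [-15, -60, -170], "fingers": 50, "twist": [0, 0, 0]},
    {"travel": [-15, -60, -170], "fingers": 50, "twist": [0, 0, 0]},
  ],
)

```text
time_s: 34.83
ee_pos: [639.8, -69.4, 277.1]
ee_rot: [-0.02, -3.14, -0.002]
contact_force: [0.5, 0.4, 0.4]
gripper_width: 42.7
finger_force: 0.0
```

Run:
```python
from arc import *
o=knobs(dict(ik=(670,-63),mk=(624,-11),ok=(642,-125)))
import glob,os
f=max(glob.glob("pics/k*.png"),key=os.path.getmtime); im=cv2.imread(f); cv2.imwrite("pics/barcrop.png",im)
```

```text
pos [639.8 -69.4 277.1] psi 89.3 zax [-0.002  0.001 -1.   ] w 42.7 F [0.5 0.4 0.4] ff 0.0 j [-0.22  0.49  0.17  1.25  0.   -0.21] t 34.83
ik px [330. 258.] xy [664.8 -65.7] area 481.0
mk px [392. 205.] xy [618.9 -13.6] area 486.0
ok px [260. 225.] xy [ 634.8 -124. ] area 446.5
```

View pics/barcrop.png

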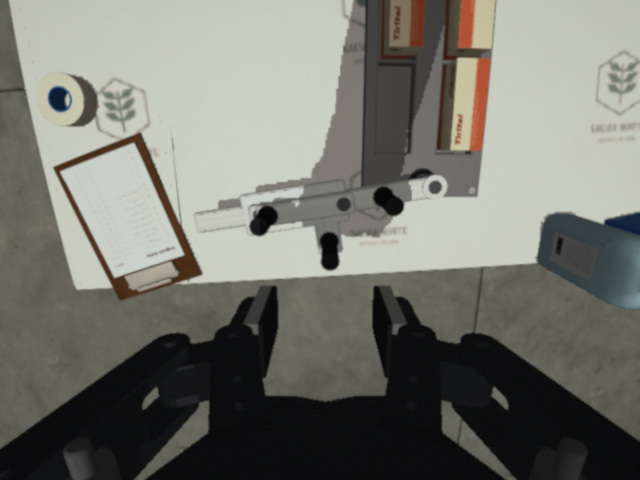

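The picture shows the leaves folded straight on one another, with the outer pivot at (344,205) on the inner leaf line. The inner knob top is at (330,260). All three cartons are in their pockets. Next I grip the inner knob.

drive_tool(
  steps=[
    {"travel": [-27.5, 5, 30], "twist": [0, 0, 0], "fingers": 50},
    {"travel": [-27.5, 5, 80], "twist": [0, 0, 0], "fingers": 50},
    {"travel": [-27.5, 5, 110], "twist": [0, 0, 0], "fingers": 50},
    {"travel": [-27.5, 5, 140], "twist": [0, 0, 0], "fingers": 50},
    {"travel": [-27.5, 5, 170], "twist": [0, 0, 0], "fingers": 50},
    {"travel": [-27.5, 5, 170], "twist": [0, 0, 0], "fingers": 50},
    {"travel": [-27.5, 5, 170], "twist": [0, 0, 0], "fingers": 30},
    {"travel": [-27.5, 5, 170], "twist": [0, 0, 0], "fingers": 10},
    {"travel": [-27.5, 5, 170], "twist": [0, 0, 0], "fingers": 10},
    {"travel": [-27.5, 5, 170], "twist": [0, 0, 0], "fingers": 10},
    {"travel": [-27.5, 5, 170], "twist": [0, 0, 0], "fingers": 10},
  ],
  grip_force=40,
)

```text
time_s: 36.25
ee_pos: [668.8, -65.5, 109.7]
ee_rot: [0.02, 3.139, -0.0]
contact_force: [-1.3, 0.8, 5.6]
gripper_width: 15.0
finger_force: 39.9
```

Run:
```python
from arc import *
cur(); arc(611.5,44.8,122,197.6-360,24)
```

```text
pos [668.8 -65.5 109.7] psi 89.3 zax [ 0.002 -0.    -1.   ] w 15.0 F [-1.3  0.8  5.6] ff 39.9 j [-0.21  0.64 -0.01  0.92  0.   -0.19] t 36.25
present angle -62.5 radius 124.3
-67.0 [9.0, -1.9, -0.0]
-71.0 [17.3, -5.2, -0.0]
-75.0 [25.7, -7.9, -0.1]
-79.0 [34.3, -10.0, -0.1]
-83.0 [43.0, -11.5, -0.1]
-87.0 [51.9, -12.3, -0.1]
-92.0 [60.7, -12.5, -0.1]
-96.0 [69.6, -12.0, -0.2]
-100.0 [78.3, -10.9, -0.2]
-104.0 [87.0, -9.1, -0.2]
-108.0 [95.6, -6.8, -0.2]
-112.0 [103.9, -3.8, -0.2]
-117.0 [112.0, -0.2, -0.3]
-121.0 [119.8, 3.9, -0.3]
-125.0 [127.3, 8.6, -0.3]
-129.0 [134.5, 13.9, -0.3]
-133.0 [141.2, 19.6, -0.3]
-137.0 [147.5, 25.9, -0.3]
-142.0 [153.4, 32.5, -0.4]
-146.0 [158.7, 39.6, -0.4]
-150.0 [163.5, 47.0, -0.4]
-154.0 [167.8, 54.8, -0.4]
-158.0 [171.5, 62.9, -0.4]
-162.0 [174.5, 71.2, -0.4]
```

drive_tool(
  steps=[
    {"travel": [8.5, -2.5, 0], "twist": [0, 0, 0], "fingers": 10},
    {"travel": [17.1, -5.5, 0], "twist": [0, 0, 0], "fingers": 10},
    {"travel": [25.6, -8.1, 0], "twist": [0, 0, 0], "fingers": 10},
    {"travel": [34.3, -10.1, 0], "twist": [0, 0, 0], "fingers": 10},
    {"travel": [43, -11.5, 0], "twist": [0, 0, 0], "fingers": 10},
    {"travel": [51.9, -12.3, 0], "twist": [0, 0, 0], "fingers": 10},
    {"travel": [60.7, -12.5, 0], "twist": [0, 0, 0], "fingers": 10},
    {"travel": [69.6, -12, 0], "twist": [0, 0, 0], "fingers": 10},
    {"travel": [78.3, -10.9, 0], "twist": [0, 0, 0], "fingers": 10},
    {"travel": [87, -9.1, 0], "twist": [0, 0, 0], "fingers": 10},
    {"travel": [95.6, -6.8, 0], "twist": [0, 0, 0], "fingers": 10},
    {"travel": [95.6, -6.8, 0], "twist": [0, 0, 0], "fingers": 10},
  ],
)

```text
time_s: 37.75
ee_pos: [572.2, -71.6, 109.6]
ee_rot: [0.021, 3.14, -0.003]
contact_force: [-1.2, -1.4, 8.9]
gripper_width: 15.6
finger_force: 40.3
```

Run:
```python
from arc import *
cur(); arc(611.5,44.3,122.3,197.6-360,12)
```

```text
pos [572.2 -71.6 109.6] psi 89.2 zax [ 0.001 -0.002 -1.   ] w 15.6 F [-1.2 -1.4  8.9] ff 40.3 j [-0.25  0.48 -0.29  0.8  -0.   -0.24] t 37.75
present angle -108.7 radius 122.4
-113.0 [8.9, 3.4, -0.0]
-118.0 [17.6, 7.4, -0.0]
-122.0 [25.9, 12.0, -0.1]
-127.0 [33.9, 17.3, -0.1]
-131.0 [41.4, 23.2, -0.1]
-136.0 [48.4, 29.7, -0.1]
-140.0 [54.9, 36.7, -0.1]
-145.0 [60.9, 44.1, -0.2]
-149.0 [66.2, 52.0, -0.2]
-153.0 [70.9, 60.4, -0.2]
-158.0 [75.0, 69.0, -0.2]
-162.0 [78.3, 77.9, -0.2]
```

drive_tool(
  steps=[
    {"travel": [8.9, 3.2, 0], "twist": [0, 0, 0], "fingers": 10},
    {"travel": [17.6, 7.2, 0], "twist": [0, 0, 0], "fingers": 10},
    {"travel": [25.9, 12, 0], "twist": [0, 0, 0], "fingers": 10},
    {"travel": [33.9, 17.3, 0], "twist": [0, 0, 0], "fingers": 10},
    {"travel": [41.4, 23.2, 0], "twist": [0, 0, 0], "fingers": 10},
    {"travel": [48.4, 29.7, 0], "twist": [0, 0, 0], "fingers": 10},
    {"travel": [54.9, 36.7, 0], "twist": [0, 0, 0], "fingers": 10},
    {"travel": [60.9, 44.1, 0], "twist": [0, 0, 0], "fingers": 10},
    {"travel": [66.2, 52, 0], "twist": [0, 0, 0], "fingers": 10},
    {"travel": [70.9, 60.4, 0], "twist": [0, 0, 0], "fingers": 10},
    {"travel": [73.5, 65.5, 0], "twist": [0, 0, 0], "fingers": 10},
    {"travel": [73.5, 65.5, 0], "twist": [0, 0, 0], "fingers": 10},
  ],
)

```text
time_s: 39.25
ee_pos: [500.9, -4.4, 109.6]
ee_rot: [0.019, 3.138, -0.0]
contact_force: [2.4, 0.4, 8.3]
gripper_width: 15.1
finger_force: 40.3
```

Run:
```python
from arc import *
cur(); arc(611.5,44.3,122.3,-166,5)
```

```text
pos [500.9  -4.4 109.6] psi 89.3 zax [ 0.004 -0.    -1.   ] w 15.1 F [2.4 0.4 8.3] ff 40.3 j [-0.16  0.36 -0.5   0.72  0.   -0.14] t 39.25
present angle -156.2 radius 120.8
-158.0 [3.0, 3.2, -0.0]
-160.0 [4.5, 7.1, -0.0]
-162.0 [5.9, 11.0, -0.0]
-164.0 [7.2, 15.0, -0.0]
-166.0 [8.3, 19.0, -0.0]
```

Approaching the stop in small steps.

drive_tool(
  steps=[
    {"travel": [1.6, 4, 0], "twist": [0, 0, 0], "fingers": 10},
    {"travel": [3, 8, 0], "twist": [0, 0, 0], "fingers": 10},
    {"travel": [4.2, 11, 0], "twist": [0, 0, 0], "fingers": 10},
    {"travel": [4.2, 11, 0], "twist": [0, 0, 0], "fingers": 10},
  ],
)

```text
time_s: 39.75
ee_pos: [497.5, 4.9, 109.6]
ee_rot: [0.021, 3.137, -0.006]
contact_force: [3.5, -4.5, 6.4]
gripper_width: 15.8
finger_force: 40.1
```

drive_tool(
  steps=[
    {"travel": [0.5, 2, 0], "twist": [0, 0, 0], "fingers": 10},
    {"travel": [0.7, 3, 0], "twist": [0, 0, 0], "fingers": 10},
    {"travel": [0.7, 3, 0], "twist": [0, 0, 0], "fingers": 10},
  ],
)

```text
time_s: 40.12
ee_pos: [497.4, 5.3, 109.7]
ee_rot: [0.024, 3.136, -0.015]
contact_force: [4.6, -12.5, 4.8]
gripper_width: 15.3
finger_force: 40.0
```

drive_tool(
  steps=[
    {"travel": [0.3, 1.5, 0], "twist": [0, 0, 0], "fingers": 10},
    {"travel": [0.6, 3, 0], "twist": [0, 0, 0], "fingers": 10},
    {"travel": [0.6, 3, 0], "twist": [0, 0, 0], "fingers": 10},
  ],
)

```text
time_s: 40.5
ee_pos: [497.5, 5.7, 109.7]
ee_rot: [0.026, 3.136, -0.024]
contact_force: [6.2, -20.6, 1.6]
gripper_width: 15.2
finger_force: 40.1
```

The stop is reached: 20 N builds with almost no motion. I'll release, rise and check that the other leaves stayed folded.

drive_tool(
  steps=[
    {"travel": [0, -3, 0], "fingers": 10, "twist": [0, 0, 0]},
    {"travel": [0, -4, 0], "fingers": 30, "twist": [0, 0, 0]},
    {"travel": [0, -4, 0], "fingers": 50, "twist": [0, 0, 0]},
    {"travel": [0, -4, 0], "fingers": 50, "twist": [0, 0, 0]},
    {"travel": [0, -4, -50], "fingers": 50, "twist": [0, 0, 0]},
    {"travel": [0, -4, -100], "fingers": 50, "twist": [0, 0, 0]},
    {"travel": [0, 10, -150], "fingers": 50, "twist": [0, 0, 0]},
    {"travel": [-30, 40, -180], "fingers": 50, "twist": [0, 0, 0]},
    {"travel": [-50, 40, -180], "fingers": 50, "twist": [0, 0, 0]},
    {"travel": [-50, 40, -180], "fingers": 50, "twist": [0, 0, 0]},
    {"travel": [-50, 40, -180], "fingers": 50, "twist": [0, 0, 0]},
  ],
)

```text
time_s: 41.88
ee_pos: [543.6, 52.0, 287.4]
ee_rot: [-0.02, -3.139, -0.0]
contact_force: [0.3, 1.0, -0.3]
gripper_width: 42.9
finger_force: 0.0
```

Run:
```python
from arc import *
o=knobs(dict(ik=(497,5),mk=(557,45),ok=(442,46)))
c=cal("wrist"); L=np.linalg.norm
d=o["mk"]-o["ok"]; print("mk-ok",L(d).round(1),np.rad2deg(np.arctan2(d[1],d[0])).round(1))
for k in("mk","ok"): print(k,L(o[k]-[612,44.3]).round(1))
im=cv2.imread("pics/k%d.png"%0) if 0 else camera("wrist")
for p in((437,11),(436,81),(533,79)):   # carton tops at z=56: orange band check
    q=proj(c,[(p[0],p[1],56)])[0].astype(int); 
    try: carton(c,im,(max(q[0]-45,0),max(q[1]-75,0),q[0]+45,q[1]+75),56)
    except Exception as e: print(p,q,e)
```

```text
pos [543.6  52.  287.4] psi 89.3 zax [-0.003  0.    -1.   ] w 42.9 F [ 0.3  1.  -0.3] ff 0.0 j [-0.04  0.29 -0.1   1.18  0.   -0.03] t 41.88
ik px [272. 179.] xy [500.9   7.4] area 414.0
mk px [316. 241.] xy [555.4  43.7] area 449.0
ok px [315. 105.] xy [442.4  45.2] area 401.5
mk-ok 112.9 -0.8
mk 56.7
ok 169.6
px [[287.0, 58.0], [301.0, 58.0], [301.0, 148.0], [287.0, 148.0]] band centre [432.5  21. ] sizes [np.float64(14.1), np.float64(88.3)] long-axis deg 178.4
px [[335.0, 58.0], [348.0, 58.0], [348.0, 148.0], [335.0, 148.0]] band centre [433.1  70.1] sizes [np.float64(13.0), np.float64(88.3)] long-axis deg 0.1
px [[352.0, 237.0], [353.0, 157.0], [366.0, 157.0], [364.0, 237.0]] band centre [531.1  88.8] sizes [np.float64(13.2), np.float64(88.6)] long-axis deg 179.4
```

The closed bar measures straight along the tray axis and the cartons are seated and square. One last check for a stray fourth carton: orange blobs in the side and scene views.

Run:
```python
from h import *
for n in("side","scene"):
    im=camera(n); cv2.imwrite(f"pics/{n}_end.png",im[:,:,::-1]); h=cv2.cvtColor(im,cv2.COLOR_RGB2HSV)
    m=((h[...,0]<14)&(h[...,1]>110)&(h[...,2]>70)).astype(np.uint8)
    for k in cv2.findContours(m,0,2)[0]:
        if cv2.contourArea(k)>12:
            x,y,w,hh=cv2.boundingRect(k); print(n,(x,y,w,hh),plane(cal(n),[(x+w/2,y+hh/2)],50).round(0).tolist())
```

```text
side (218, 325, 10, 14) [[744.0, -240.0, 50.0]]
side (354, 259, 7, 26) [[530.0, 89.0, 50.0]]
side (350, 232, 5, 24) [[430.0, 70.0, 50.0]]
side (332, 231, 7, 22) [[427.0, 20.0, 50.0]]
scene (293, 274, 22, 18) [[409.0, 112.0, 50.0]]
scene (326, 263, 9, 7) [[405.0, 16.0, 50.0]]
scene (299, 260, 23, 20) [[433.0, 67.0, 50.0]]
scene (273, 256, 19, 16) [[504.0, 111.0, 50.0]]
scene (272, 245, 22, 19) [[532.0, 86.0, 50.0]]
scene (320, 184, 14, 10) [[667.0, -215.0, 50.0]]
```

```bash
python3 -c "
from rig import *
print(finish_job())"
```

```text
the job is handed in; nothing more can be done
None
```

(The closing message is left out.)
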